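Pry open a fuse bay and reset the breaker

TASK

The bench shaker's power unit has tripped: push the flat pry tool's blade into the groove in front of the unit's snap-fit cover and lever the cover loose with it, then put the tool back down on the bench. Lift the loose cover off, lay it flat in the shallow steel tray, and after that push the breaker button inside the opened bay all the way in. Leave the other things on the bench where they are.

Things in the scene. Friction and masses are not known exactly. Their poses are not given: they have to be found in the camera images.
- unit: Power unit: fixed white box, 120 (x) x 110 (y) x 90 mm high, spanning x -58..+62 and y -55..+55 mm from its origin, which is on the bench under the middle of its cover. Its front is its -x side. In its top, centred on the origin, is a bay 70 (x) x 45 (y) x 24 mm deep, closed by the cover at the start.
- groove (a point): Middle of the front edge of the groove's floor (the fulcrum for prying), 84 mm above the bench; axes as the unit. The groove, open upwards, is 16 mm wide, 6 mm deep and runs from the unit's front face in +x into the bay; its first 16 mm are in view, then it passes under the cover's front. A blade slid in level along +x goes under the cover until the skirt stops its tip, 25 mm in.
- cover_center (a point): Centre, half-way up, of the plate of the grey plastic snap cover (about 70 g): plate 84 (x) x 56 (y) x 10 mm, standing on the unit's top face, sides bare and graspable; below it a skirt 66 x 40 x 12 mm hangs into the bay (whole height 22 mm). Axes as the unit at the start, z up.
- cover_front (a point): Middle of the lower front (-x) edge of the cover plate, 42 mm from its centre; 90 mm above the bench when closed. About 15 N upward (most of it at the start) and 6 to 7 mm of lift here snap it free: a level blade pushed in, then tilted 25 to 30 degrees about the groove's front edge (handle down). Once free this edge stays propped about 10 mm up on the catches, the rear edge resting on the unit.
- tool_grip (a point): Centre of the handle of the loose flat pry tool (about 90 g). x points along the tool to the blade, z up; it starts lying flat, this point 11 mm above the bench. Handle: grey plastic, 90 long (x) x 18 wide (y) x 22 mm high. Blade: flat steel, 10 wide x 2.5 mm thick, level with the handle's middle, projecting 65 mm from the handle.
- tool_tip (a point): End of the pry tool's blade, 110 mm from tool_grip along its x, at mid thickness.
- breaker (a joint): Breaker button in the bay, on the unit's vertical centre line: black, 16 mm across, travel 5 mm straight down. 0 = popped out (tripped), 0.005 = fully in. It takes about 4 N to push and stays where it is left.
- breaker_top (a point): Centre of the top face of the breaker button, 82 mm above the bench (8 mm below the unit's top) when popped out. Hidden by the cover at the start.
- tray_in (a point): Centre of the inner floor, 4 mm above the bench, of the fixed shallow steel tray: 170 (x) x 130 (y) x 16 mm high outside, walls 4 mm; axes along its sides. Stands at the left or right of the bench.
- tipbox: Bystander: clear and white pipette tip box 120 x 85 x 62 mm, on the other side of the bench from the tray.
- screwdriver: Bystander: ordinary round-shaft screwdriver lying on the bench, not the tool to use.
- beaker: Bystander: glass beaker 60 mm across, 60 mm high.
- bottle_a: Bystander: amber bottle, 48 mm across, 100 mm high.
- bottle_b: Bystander: amber bottle, 48 mm across, 100 mm high.
- bottle_c: Bystander: clear bottle, 48 mm across, 90 mm high.
- vialblock: Bystander: white block with four vials, 75 x 35 x 44 mm.
- prytool: The pry tool again: its origin is under the handle's centre, on the bench when it lies flat.
- cover: The cover again: its origin is the middle of the plate's underside. Two sprung catches on its skirt, 23 mm to the front of the origin, hold it down; once pried past them it lifts off freely. A blade well off the middle of the groove may free one side only.
There are look-alikes about, which are no part of the job. What is shaped like the prytool but black or brown is not meant. Of the things shaped like the cover, the grey one is meant.

How it is judged:
On the way, in this order (a step that is already met when the one before it is completed fails the run):
1. the pry tool levers the front of the cover up, the fingers not on the cover (contact force between prytool and cover above 2 N and z of cover_front in the frame of unit above 0.0915 m and contact force between the fingers and cover below 0.5 N), for 0.02 s.
2. the cover has snapped free at the front, the fingers still not on it (z of cover_front in the frame of unit above 0.096 m and contact force between the fingers and cover below 0.5 N), for 0.2 s.
3. the cover lies flat in the tray (z of cover_center in the frame of tray_in below 0.021 m and horizontal distance between cover_center and tray_in below 0.07 m and (angle between cover's own z axis and vertical below 0.12 rad or angle between cover's own z axis and vertical above 3.02 rad)), for 0.2 s.
4. the breaker button is pushed in (value of joint breaker above 0.0038 m), for 0.1 s.
At the end, for the whole second after the job is handed in: Button in by 3.8 mm or more; cover at rest flat (within 0.12 rad, either face up) on the tray floor, its centre within 70 mm of the tray centre; pry tool at rest lying on the bench or in the tray (handle centre under 30 mm high, level within 0.22 rad) (all of step 3 and value of joint breaker above 0.0038 m and linear speed of each of cover, prytool below 0.02 m/s and height (world z) of tool_grip below 0.03 m and angle between tool_grip's own x axis and vertical between 1.35 and 1.8 rad); the robot touches nothing.
It fails at once if a bystander is moved by more than 50 mm (distance of any of tipbox, screwdriver, beaker, bottle_a, bottle_b, bottle_c, vialblock from where it was at the start of the episode above 0.05 m).
It also fails if it takes over 72 s, if anything falls off the work surface, if the arm or the gripper's body presses on something with over 40 N, if the wrist force passes 120 N, or if a joint passes its speed limit or range.

ROBOT

A 7-joint arm with a two-finger parallel gripper is mounted at the origin on the work surface. World frame = base frame: x ahead of the robot, y to its left, z up, the work surface at z = 0. Lengths are in m, angles in rad, forces in N, time in s.
With the tool pointing down it reaches from about 0.425 to 0.925 m from the base axis. Payload 6.8 kg.
Tool frame: the origin (TCP) lies at the very end of the fingers, on their centre line; the grasp point (between the pads) lies 19 mm behind it (hold_point_z is the distance from the TCP to the grasp point, in m); z points along the fingers, y is the direction in which the jaws open and shut (so a half turn about z gives the same grasp; the last joint's range is limited). The gripper opens to 85 mm and grips with 20 to 120 N. Pads are 22 mm wide; open, the fingers measure 114 mm over their backs; the gripper's body (76 mm by 85 mm) begins 54 mm behind the grasp point. The pads swing forward as they close: fully open they stand 13 mm farther back than shut.
Start: joints at [1.052, 0.477, 0.022, 1.555, -0.011, 1.109, -0.083], TCP at [0.27, -0.619, 0.231] pointing down, gripper open.
Joint ranges: [-2.96, 2.96], [-0.34, 2.1], [-1.41, 1.46], [0.24, 2.44], [-1.37, 4.51], [0.17, 1.92], [-2.96, 2.96]. Speed limits (rad/s): [2.39, 2.39, 3.14, 3.14, 3.14, 3.14, 3.14].

INTERFACE

Orientations are given as a unit quaternion [w, x, y, z].
In Python, from station import get_obs, read_camera, calibration, hand_in, regions_of, hold_point_z gives the robot as it stands.
- The arm moves only by the tool send_rows, never from a script. Its argument "motion" is text: rows parted by semicolons, each of 7 numbers parted by spaces: the shift along the world's x, y, z in cm, then the turn, a rotation vector about the world's x, y, z in degrees, then the closure, from 0 (fully open) to 1 (shut). In form: dx dy dz rx ry rz fingers; .... A call has 1 to 20 rows; each row shifts and turns the pose as measured when the row begins; what a row does not reach is not made up. A row lasts 1/12 s, in which the tool goes at most 41.7 mm and 7.16 degrees, less where a joint would pass 70% of its speed; a pose out of reach is approached as far as the arm can. A call is refused whole if a number of a shift passes 4.17 or a number of a turn 7.16, either way. A call with a gripper value outside its range is refused whole. The fingers move at their own pace and stop on an object; "newtons" is the grip in N (left out, the last holds). Time passes only in rows, so rows that do not move let the fingers close. It gives the time, the measured TCP pose, the force and the opening at its end, in the units of the state.
- get_obs(): the state, without advancing time (a new reading comes with each control period).
- read_camera(name): name is "scene" or "side" or "wrist"; returns the picture (384x512x3 uint8, red, green, blue); there is no depth.
- calibration(name): a dict with "mtx" (3x3 intrinsics, pixels), "k1" (the pictures are not rectified: a ray, as slopes to the right and down, at radius r is drawn at 1 + k1 r^2 times it, then the intrinsics apply), "R" (3x3) and "t" (3): a world point X has camera coordinates R X + t; the wrist camera has in their place "hand_eye" (4x4, takes a point from camera to tool coordinates, whose origin is the TCP and whose axes are the flange's). Camera axes: x right, y down, z forward; pixel columns grow to the right and rows downward; lengths in m; the calibration is good to about 2 mm. A picture is of the moment at which its call begins: read the wrist's pose just before it. calibration takes no time and is no camera call.
- hand_in(): hands the job in, once; it reports no verdict.
Trained networks look in the newest picture that a camera, given by its name, has taken for a name from the list of things; names that differ only in an ending like _2 or _b are one class to them, and where a whole thing is asked for, a point or a joint stands for the part that bears it (a point fixed in the world has none). Each returns a list of dicts, best first, with "conf" (0 to 1); they miss things now and then, are a little off and sometimes report something else, mostly with a low value. They report only what shows in the picture. A call takes as long as a camera call. They do not tell look-alikes from the thing itself.
- regions_of(thing, camera): "region" (384x512 bool, what is visible of it) and "point" ([column, row] in pixels, amid what is visible of it).
The state is a dict: "t": time; "q": joint angles; "joint_vel": joint speeds; "joint_torque": joint torques, N m; "eef_pos": TCP position; "tool_rot": TCP orientation; "contact_force": force on the tool from outside, world axes, zero at the start; "torque": the same for the moment, N m; "gripper_width": opening from 0.0 (shut) to 1.0 (fully open).
Only numpy, scipy, OpenCV 4.12 (cv2) and the standard library are available. Lean on these libraries where they do the work, as an engineer would, in place of code of your own. Each camera call takes 0.05 s, during which the arm holds its last target.

## Working session

There is one attempt and no reset: what is moved stays moved. The work goes in short steps, Python scripts to look and compute and a tool call to move; the robot and the scene stay as the last step left them, time stands still between calls to the robot, and variables do not carry over. Pictures are saved under pics/ and viewed, and the job is handed in when it is done.

Besides the shell and the picture viewer there is one more tool, called after "Request:" in YAML: its name, and indented under it one key for each argument. send_rows: Moves the arm, as the interface text tells. Its arguments: {"type":"object","properties":{"motion":{"type":"string"},"newtons":{"type":"number"}},"required":["motion"]}

```bash
ls; mkdir -p pics; python3 - <<'E'
from station import *
import cv2,numpy as np
print(get_obs())
for n in ["scene","side","wrist"]:
    im=read_camera(n); cv2.imwrite(f"pics/{n}0.png",im[:,:,::-1])
    c=calibration(n); print(n,{k:np.round(v,4).tolist() for k,v in c.items()})
print(hold_point_z)
E
```

```text
pics
{'t': 0.0, 'q': array([ 1.05190762,  0.47781736,  0.0223503 ,  1.55644448, -0.01152043,
        1.10935389, -0.08312896]), 'joint_vel': array([-0.00075338,  0.0003412 ,  0.00027093, -0.00047969, -0.00058805,
       -0.00049004, -0.00124662]), 'joint_torque': array([-1.10477216e-03, -5.96447682e+01,  1.60811450e+00, -2.81201899e+01,
        1.27167755e-02,  9.31271788e-03, -4.22104080e-06]), 'eef_pos': array([ 0.26929126, -0.61829352,  0.23031732]), 'tool_rot': array([-9.12294682e-04,  9.78982822e-01,  2.03940521e-01, -2.55738798e-04]), 'contact_force': array([-0.69032126,  0.64233639,  0.02041203]), 'torque': array([-0.0055565 ,  0.01682282, -0.02381601]), 'gripper_width': 0.9996485634587887}
scene {'mtx': [[406.7891, 0.0, 253.1707], [0.0, 406.7891, 191.2113], [0.0, 0.0, 1.0]], 'k1': 0.0441, 'R': [[-0.571, 0.821, 0.0003], [0.5868, 0.4083, -0.6993], [-0.5742, -0.3991, -0.7149]], 't': [0.2725, -0.226, 1.6978]}
side {'mtx': [[447.3237, 0.0, 250.3496], [0.0, 447.3237, 192.8702], [0.0, 0.0, 1.0]], 'k1': -0.0546, 'R': [[-0.8643, -0.5028, 0.0112], [-0.2807, 0.4638, -0.8403], [0.4173, -0.7294, -0.542]], 't': [0.4337, 0.2085, 1.1783]}
wrist {'mtx': [[341.5207, 0.0, 257.8302], [0.0, 341.5207, 193.0715], [0.0, 0.0, 1.0]], 'k1': -0.0679, 'hand_eye': [[0.0008, -0.9614, -0.2752, 0.0693], [1.0, 0.0008, 0.0002, 0.0004], [-0.0, -0.2752, 0.9614, -0.1424], [0.0, 0.0, 0.0, 1.0]]}
0.0187
```

View pics/scene0.png

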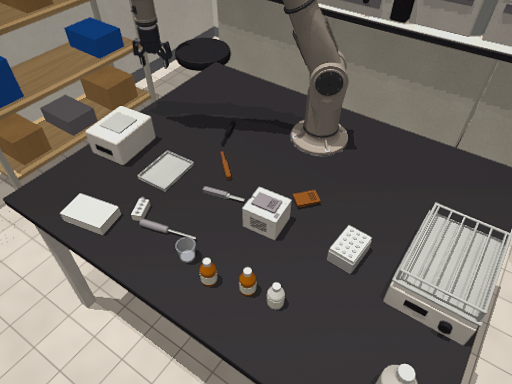

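View pics/side0.png

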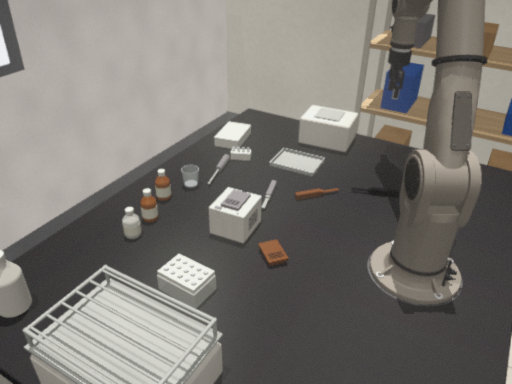

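View pics/wrist0.png

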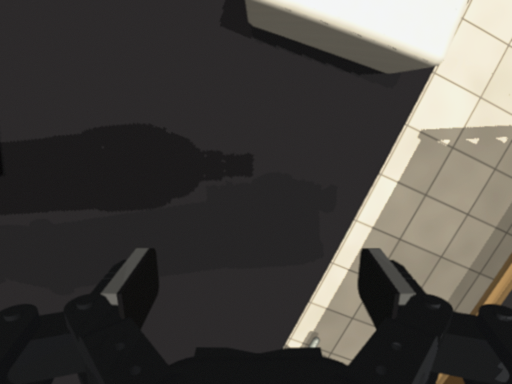

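The scene shows the unit at about (267,212) and the tray at (166,170). Two grey handled tools lie at (216,193) and (160,229), plus a brown one at (226,165), a black one at (230,130), and a brown cover-like thing at (306,199). I'll crop these and run the networks.

```bash
cat > h.py <<'E'
from station import *
import cv2,numpy as np
from scipy.spatial.transform import Rotation as Rn
def quat(q): return Rn.from_quat([q[1],q[2],q[3],q[0]])
def cam(n,obs=None):
    c=calibration(n)
    K=np.array(c['mtx']);k=c['k1']
    if n!='wrist': return K,k,np.array(c['R']),np.array(c['t'])
    o=obs or get_obs(); H=np.array(c['hand_eye']); T=np.eye(4);T[:3,:3]=quat(o['tool_rot']).as_matrix();T[:3,3]=o['eef_pos']
    W=np.linalg.inv(T@H); return K,k,W[:3,:3],W[:3,3]
def proj(P,C):
    K,k,R,t=C; X=np.atleast_2d(P)@R.T+t; s=X[:,:2]/X[:,2:]; s=s*(1+k*(s**2).sum(1,keepdims=True))
    return s*[K[0,0],K[1,1]]+K[:2,2]
def ray(uv,C):
    K,k,R,t=C
    d=np.array([k,0,0,0,0.]); s=cv2.undistortPoints(np.array(uv,float).reshape(-1,1,2),K,d).reshape(-1,2)
    D=np.c_[s,np.ones(len(s))]@R; return -R.T@t,D
def onz(uv,z,C):
    o,D=ray(uv,C); return o+D*((z-o[2])/D[:,2])[:,None]
def crop(im,x0,y0,x1,y1,f,name):
    cv2.imwrite(name,cv2.resize(im[y0:y1,x0:x1,::-1],None,fx=f,fy=f,interpolation=cv2.INTER_CUBIC))
E
python3 - <<'E'
from h import *
ims={}
for n in ["scene","side"]:
    ims[n]=read_camera(n); C=cam(n)
    for th,z in [("unit",.05),("prytool",.011),("cover",.095),("tray_in",.004),("screwdriver",.01),("tipbox",.03),("vialblock",.02),("beaker",.03),("bottle_a",.05),("bottle_c",.05)]:
        for r in regions_of(th,n)[:4]:
            print(n,th,round(r['conf'],2),np.round(r['point']).tolist(),int(r['region'].sum()),np.round(onz(r['point'],z,C)[0],3).tolist())
crop(ims['scene'],130,110,330,260,4,'pics/sc1.png')
crop(ims['side'],180,130,380,280,4,'pics/si1.png')
E
```

```text
scene unit 0.85 [266.0, 218.0] 1444 [0.533, 0.089, 0.05]
scene prytool 0.56 [222.0, 193.0] 219 [0.497, -0.124, 0.011]
scene prytool 0.53 [227.0, 168.0] 106 [0.381, -0.19, 0.011]
scene cover 0.87 [306.0, 198.0] 314 [0.42, 0.169, 0.095]
scene cover 0.6 [266.0, 202.0] 376 [0.506, 0.072, 0.095]
scene tray_in 0.7 [164.0, 173.0] 1212 [0.529, -0.372, 0.004]
scene screwdriver 0.7 [154.0, 225.0] 237 [0.741, -0.217, 0.01]
scene tipbox 0.92 [347.0, 249.0] 1225 [0.477, 0.354, 0.03]
scene vialblock 0.57 [138.0, 212.0] 278 [0.734, -0.297, 0.02]
scene beaker 0.9 [190.0, 249.0] 423 [0.754, -0.044, 0.03]
scene bottle_a 0.9 [277.0, 296.0] 390 [0.75, 0.269, 0.05]
scene bottle_a 0.8 [209.0, 270.0] 377 [0.793, 0.062, 0.05]
scene bottle_a 0.7 [246.0, 282.0] 374 [0.763, 0.175, 0.05]
scene bottle_c 0.9 [277.0, 296.0] 390 [0.75, 0.269, 0.05]
scene bottle_c 0.8 [209.0, 270.0] 377 [0.793, 0.062, 0.05]
scene bottle_c 0.7 [246.0, 282.0] 374 [0.763, 0.175, 0.05]
side unit 0.86 [235.0, 218.0] 1847 [0.498, 0.097, 0.05]
side prytool 0.59 [310.0, 195.0] 205 [0.382, -0.186, 0.011]
side prytool 0.55 [384.0, 194.0] 242 
[... 268 characters left out ...]
ver 0.66 [237.0, 200.0] 405 [0.572, -0.035, 0.01]
side screwdriver 0.57 [226.0, 164.0] 141 [0.733, -0.218, 0.01]
side tipbox 0.74 [270.0, 189.0] 145 [0.497, -0.12, 0.03]
side tipbox 0.68 [187.0, 282.0] 2201 [0.471, 0.363, 0.03]
side vialblock 0.79 [242.0, 156.0] 178 [0.704, -0.284, 0.02]
side beaker 0.89 [186.0, 178.0] 318 [0.776, -0.038, 0.03]
side bottle_a 0.85 [161.0, 188.0] 337 [0.783, 0.081, 0.05]
side bottle_a 0.77 [132.0, 221.0] 453 [0.739, 0.261, 0.05]
side bottle_a 0.64 [146.0, 210.0] 439 [0.744, 0.199, 0.05]
side bottle_c 0.85 [161.0, 188.0] 337 [0.783, 0.081, 0.05]
side bottle_c 0.77 [132.0, 221.0] 453 [0.739, 0.261, 0.05]
side bottle_c 0.64 [146.0, 210.0] 439 [0.744, 0.199, 0.05]
```

View pics/sc1.png

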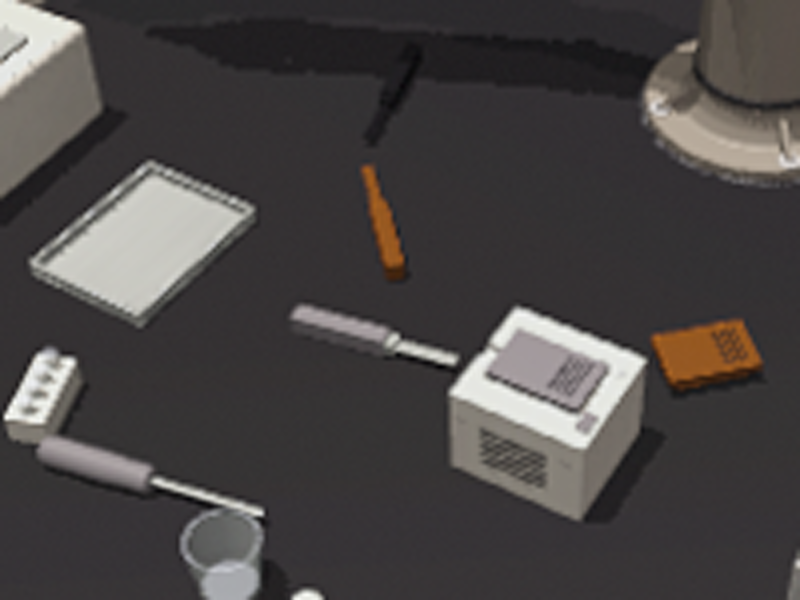

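View pics/si1.png

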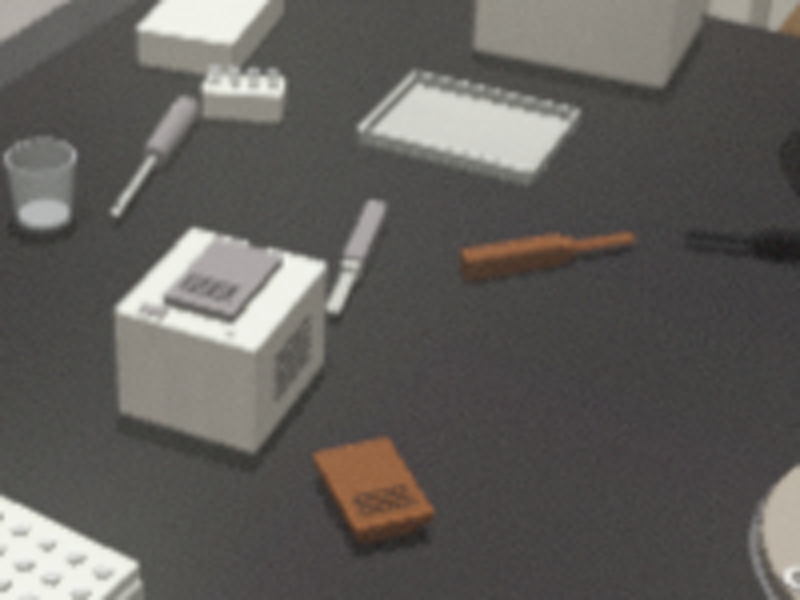

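The crops settle which items are meant.

- **Pry tool:** There are four candidates. The grey square handle with a flat blade, scene (216,193), fits. The brown one at (227,168) and the black one at (230,130) are the wrong colour. The round-handled one at (154,225) is the screwdriver.
- **Cover:** The grey one on the unit, scene (267,202), is meant. The brown one at (306,199) is a look-alike.
- **Groove:** It is the notch in the unit's front, facing the tray, at scene (253,197).

Next I'll get coarse poses, then look with the wrist camera.

```bash
python3 - <<'E'
from h import *
C=cam('scene'); S=cam('side')
f=lambda L:[(130+x/4,110+y/4) for x,y in L]
g=lambda L:[(180+x/4,130+y/4) for x,y in L]
print('unit top sc',np.round(onz(f([(517,308),(648,354),(580,437),(450,393)]),.09,C),3).tolist())
print('unit top si',np.round(onz(g([(192,230),(327,262),(252,348),(118,308)]),.09,S),3).tolist())
print('groove',np.round(onz(f([(493,346)]),.09,C),3).tolist())
print('tool end,handlefront,tip sc',np.round(onz(f([(293,313),(392,347),(457,361)]),.011,C),3).tolist())
print('tool si',np.round(onz(g([(374,204),(346,268),(335,312)]),.011,S),3).tolist())
print('tray sc',np.round(onz(f([(152,162),(255,212),(140,322),(33,265)]),.016,C),3).tolist())
print('tray si',np.round(onz(g([(416,72),(580,110),(530,180),(360,128)]),.016,S),3).tolist())
E
```

```text
unit top sc [[0.46, 0.013, 0.09], [0.442, 0.13, 0.09], [0.549, 0.133, 0.09], [0.569, 0.023, 0.09]]
unit top si [[0.568, 0.022, 0.09], [0.459, 0.008, 0.09], [0.451, 0.129, 0.09], [0.557, 0.137, 0.09]]
groove [[0.507, 0.021, 0.09]]
tool end,handlefront,tip sc [[0.515, -0.194, 0.011], [0.498, -0.094, 0.011], [0.478, -0.037, 0.011]]
tool si [[0.526, -0.199, 0.011], [0.499, -0.099, 0.011], [0.476, -0.039, 0.011]]
tray sc [[0.436, -0.439, 0.016], [0.434, -0.307, 0.016], [0.605, -0.295, 0.016], [0.607, -0.427, 0.016]]
tray si [[0.602, -0.432, 0.016], [0.436, -0.443, 0.016], [0.424, -0.299, 0.016], [0.596, -0.304, 0.016]]
```

Request:
send_rows:
  motion: "1.5 3 0 0 0 5.1 0;1.5 3 0 0 0 5.1 0;1.5 3 0 0 0 5.1 0;1.5 3 0 0 0 5.1 0;1.5 3 0 0 0 5.1 0;1.5 3 0 0 0 5.1 0;1.5 3 0 0 0 5.1 0;1.5 3 0 0 0 5.1 0;1.5 3 0 0 0 5.1 0;1.5 3 0 0 0 5.1 0;1.5 3 0 0 0 5.1 0;1.5 3 0 0 0 5.1 0;1.5 3 0 0 0 5.1 0;1.5 3 0 0 0 5.1 0;1.5 3 0 0 0 5.1 0;1.5 3 0 0 0 5.1 0;0 0 0 0 0 0 0"

```text
t: 2.67
eef_pos: [0.5123, -0.1177, 0.235]
tool_rot: [0.008, 0.582, 0.813, 0.002]
contact_force: [0.2, 0.6, 0.7]
gripper_width: 1.0
```

```bash
python3 - <<'E'
from h import *
o=get_obs(); print(o['t'],o['eef_pos'],o['q'],quat(o['tool_rot']).as_matrix().round(3).tolist())
cv2.imwrite('pics/w1.png',read_camera('wrist')[:,:,::-1])
E
```

```text
2.6667 [ 0.51230874 -0.1177367   0.235033  ] [ 0.53224807  0.26027993 -0.50157786  1.8905182   0.15144729  1.01119951
  0.29397971] [[-0.322, 0.947, 0.015], [0.947, 0.322, -0.005], [-0.01, 0.013, -1.0]]
```

View pics/w1.png

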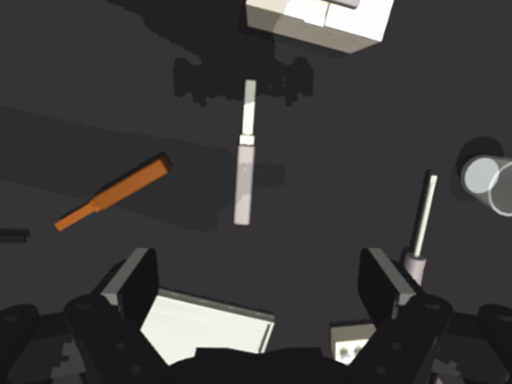

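The wrist view shows the grey tool from tip (251,81) to handle end (242,222), the groove notch at (321,12), and the tray at the bottom.

```bash
python3 - <<'E'
from h import *
C=cam('wrist'); im=read_camera('wrist')
P=onz([(251,82),(247,141)],.011,C); Q=onz([(246,147),(242,221),(237,147),(255,147),(235,221),(250,223)],.022,C)
print(P.round(4).tolist(),Q.round(4).tolist())
print('groove',onz([(321,12)],.09,C))
o=get_obs(); print(proj([o['eef_pos']],C))
crop(im,215,60,285,240,4,'pics/w1c.png')
crop(im,230,0,410,60,4,'pics/w1d.png')
E
```

```text
[[0.4808, -0.0458, 0.011], [0.4957, -0.1047, 0.011]] [[0.4963, -0.1095, 0.022], [0.5175, -0.1893, 0.022], [0.4874, -0.1124, 0.022], [0.5052, -0.1065, 0.022], [0.5102, -0.1918, 0.022], [0.5267, -0.1888, 0.022]]
groove [[0.51676763 0.01950998 0.09      ]]
[[254.63143005 257.52698436]]
```

View pics/w1c.png

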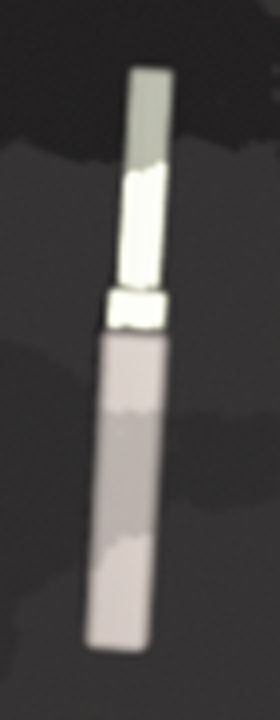

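View pics/w1d.png

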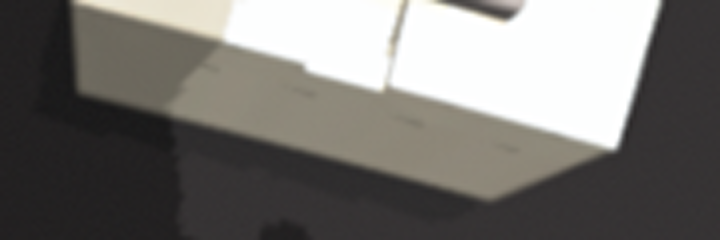

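```bash
python3 - <<'E'
from h import *
C=cam('wrist')
tip=onz([(253,77)],.011,C)[0]; hf,hr=onz([(248.75,143.75),(244.3,222)],.022,C)
print(tip,hf,hr,np.linalg.norm(hf-hr),np.linalg.norm((tip-hf)[:2]))
d=(tip-hr)[:2];d/=np.linalg.norm(d);print(np.degrees(np.arctan2(d[1],d[0])),'grip',tip[:2]-.11*d,'mid',(hf+hr)/2)
print('groove L,mid,R',onz([(306.2,17),(316.2,19.7),(326.2,22.5)],.084,C).round(4).tolist())
print('corners',onz([(248,1),(383,37.5)],.09,C).round(4).tolist())
o=get_obs();R=quat(o['tool_rot']).as_matrix();print(np.degrees(np.arctan2(R[1,1],R[0,1])),o['eef_pos'])
E
```

```text
[ 0.48019384 -0.04341956  0.011     ] [ 0.49669723 -0.10831071  0.022     ] [ 0.51856838 -0.19265765  0.022     ] 0.08713640806255923 0.06695687163427488
104.42042331186498 grip [ 0.5075877  -0.14995395] mid [ 0.5076328  -0.15048418  0.022     ]
groove L,mid,R [[0.507, 0.0106, 0.084], [0.5151, 0.0113, 0.084], [0.5234, 0.012, 0.084]]
corners [[0.4604, 0.0059, 0.09], [0.5692, 0.0152, 0.09]]
18.1709270910495 [ 0.50995779 -0.1236572   0.23441799]
```

Request:
send_rows:
  motion: "-0.1 -0.9 -2 0.1 0.3 -1.3 0;-0.1 -0.9 -2 0.1 0.3 -1.3 0;0 -0.8 -2 0.1 0.3 -1.2 0;0 0 -2 0 0 0 0;0 0 -2 0 0 0 0;0 0 0 0 0 0 0;0 0 0 0 0 0 0;0 0 0 0 0 0 0"

```text
t: 3.43
eef_pos: [0.5037, -0.1645, 0.1325]
tool_rot: [0.002, 0.624, 0.781, -0.006]
contact_force: [-0.4, -0.3, 1.1]
gripper_width: 1.001
```

```bash
cat >> h.py <<'E'
def st():
    o=get_obs();R=quat(o['tool_rot']).as_matrix()
    print('t',round(o['t'],2),'p',o['eef_pos'].round(4).tolist(),'jawyaw',round(np.degrees(np.arctan2(R[1,1],R[0,1])),2),'z',R[:,2].round(4).tolist(),'F',o['contact_force'].round(2).tolist(),'M',o['torque'].round(2).tolist(),'w',round(o['gripper_width'],3)); return o
E
python3 - <<'E'
from h import *
o=st(); im=read_camera('wrist'); cv2.imwrite('pics/w2.png',im[:,:,::-1]); st()
E
```

```text
t 3.43 p [0.5037, -0.1645, 0.1325] jawyaw 12.77 z [-0.0044, -0.0111, -0.9999] F [-0.38, -0.28, 1.06] M [-0.01, 0.01, -0.01] w 1.001
t 3.48 p [0.5041, -0.1646, 0.133] jawyaw 12.77 z [-0.0033, -0.0115, -0.9999] F [0.01, -0.47, -0.23] M [0.0, -0.01, 0.05] w 1.0
```

View pics/w2.png

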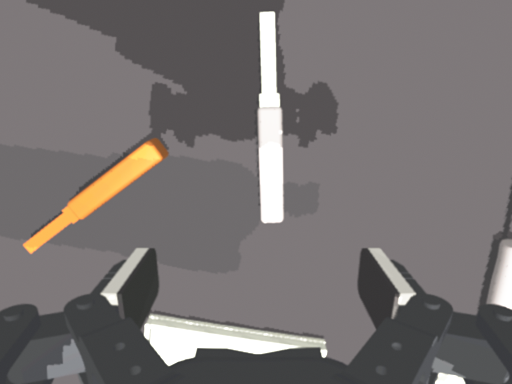

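```bash
python3 - <<'E'
from h import *
C=cam('wrist')
tip=onz([(267.5,13)],.011,C)[0]; hf,hr=onz([(269.5,109),(271.5,221)],.022,C)
print(tip,hf,hr,np.linalg.norm(hf-hr),np.linalg.norm((tip-hf)[:2]))
d=(tip-hr)[:2];d/=np.linalg.norm(d);print(np.degrees(np.arctan2(d[1],d[0])),'grip',tip[:2]-.11*d,'mid',(hf+hr)/2)
E
```

```text
[ 0.48193605 -0.04104041  0.011     ] [ 0.49826432 -0.10545366  0.022     ] [ 0.51975555 -0.18914519  0.022     ] 0.08640685531217922 0.06645057986272591
104.32472424419281 grip [ 0.50915193 -0.1476204 ] mid [ 0.50900993 -0.14729943  0.022     ]
```

Request:
send_rows:
  motion: "0.25 0.8 -2 0.3 -0.1 0.8 0;0.25 0.8 -2 0.3 -0.1 0.7 0;0 0 -2 0 0 0 0;0 0 -2 0 0 0 0;0 0 -1 0 0 0 0;0 0 0 0 0 0 0;0 0 0 0 0 0 0"

```text
t: 4.07
eef_pos: [0.5171, -0.1515, 0.0504]
tool_rot: [0.01, 0.615, 0.788, 0.003]
contact_force: [0.2, -0.6, 0.7]
gripper_width: 0.999
```

```bash
python3 - <<'E'
from h import *
o=st(); im=read_camera('wrist'); cv2.imwrite('pics/w3.png',im[:,:,::-1]); st()
E
```

```text
t 4.07 p [0.5171, -0.1515, 0.0504] jawyaw 14.09 z [0.0191, -0.0071, -0.9998] F [0.22, -0.55, 0.73] M [-0.02, 0.07, 0.04] w 0.999
t 4.12 p [0.5173, -0.1516, 0.0507] jawyaw 14.09 z [0.0197, -0.0073, -0.9998] F [0.78, -0.08, -0.29] M [0.07, 0.04, -0.02] w 1.0
```

View pics/w3.png

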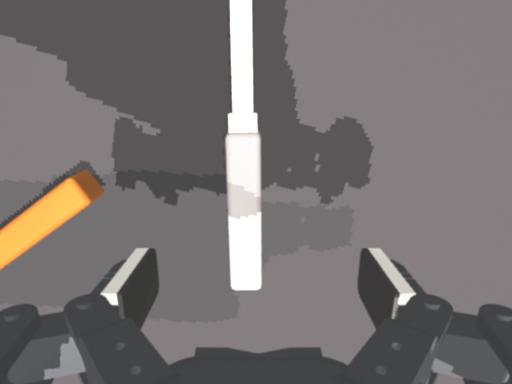

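```bash
python3 - <<'E'
from h import *
C=cam('wrist')
hf,hr=onz([(243.5,135),(246,288)],.022,C)
print(hf,hr,(hf+hr)/2,np.linalg.norm(hf-hr))
E
```

```text
[ 0.49816002 -0.10454803  0.022     ] [ 0.51964665 -0.18840618  0.022     ] [ 0.50890334 -0.14647711  0.022     ] 0.08656710766482904
```

Request:
send_rows:
  motion: "-0.4 0.2 -0.5 0.2 0.5 0 0;-0.3 0.2 -1 0.2 0.5 0 0;0 0 -1 0 0 0 0;0 0 0 0 0 0 0;0 0 0 0 0 0 0"

```text
t: 4.53
eef_pos: [0.512, -0.1482, 0.027]
tool_rot: [0.003, 0.616, 0.788, 0.001]
contact_force: [-0.2, 0.0, 0.6]
gripper_width: 0.997
```

```bash
python3 -c "
from h import *
st()"
```

```text
t 4.53 p [0.512, -0.1482, 0.027] jawyaw 14.02 z [0.0065, -0.0015, -1.0] F [-0.17, 0.03, 0.62] M [-0.01, 0.02, 0.08] w 0.997
```

Request:
send_rows:
  motion: "-0.2 0.1 -0.8 0 0.4 0 0;-0.1 0 -0.8 0 0 0 0;0 0 -0.6 0 0 0 0;0 0 0 0 0 0 0;0 0 0 0 0 0 0"

```text
t: 4.95
eef_pos: [0.5084, -0.147, 0.0022]
tool_rot: [-0.0, 0.616, 0.788, -0.001]
contact_force: [-0.1, -0.3, -0.4]
gripper_width: 1.001
```

```bash
python3 -c "
from h import *
st()"
```

```text
t 4.95 p [0.5084, -0.147, 0.0022] jawyaw 14.02 z [-0.0021, -0.0014, -1.0] F [-0.07, -0.29, -0.43] M [-0.02, -0.0, -0.0] w 1.001
```

Request:
send_rows:
  motion: "0 0 0.2 0 0 0 1;0 0 0 0 0 0 1;0 0 0 0 0 0 1;0 0 0 0 0 0 1;0 0 0 0 0 0 1;0 0 0 0 0 0 1;0 0 0 0 0 0 1;0 0 0 0 0 0 1"
  newtons: 90

```text
t: 5.62
eef_pos: [0.5094, -0.1471, 0.0058]
tool_rot: [0.001, 0.615, 0.788, -0.001]
contact_force: [-0.2, -0.5, -0.3]
gripper_width: 0.186
```

```bash
python3 -c "
from h import *
st(); im=read_camera('wrist'); cv2.imwrite('pics/w4.png',im[:,:,::-1])"
```

```text
t 5.62 p [0.5094, -0.1471, 0.0058] jawyaw 14.03 z [-0.0001, -0.002, -1.0] F [-0.24, -0.5, -0.33] M [-0.0, 0.0, -0.02] w 0.186
```

View pics/w4.png

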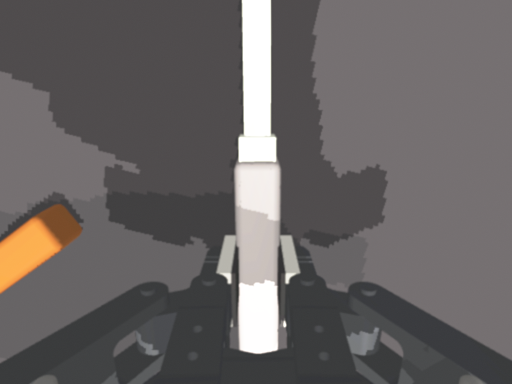

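Held with the opening at 0.186, about 16–18 mm. Next I'll lift and line up in front of the groove.

Request:
send_rows:
  motion: "0 0 1.5 0 0 0 1;0 0 2 0 0 0 1;0.5 0 2 0 0 -2.3 1;0.5 0 2 0 0 -2.3 1;0.5 0 1 0 0 -2.3 1;0.5 0 0 0 0 -2.2 1;0 0 0 0 0 0 1;0 0 0 0 0 0 1;0 0 0 0 0 0 1"

```text
t: 6.42
eef_pos: [0.5265, -0.1468, 0.0926]
tool_rot: [-0.002, 0.678, 0.735, -0.001]
contact_force: [-0.4, -0.1, -1.2]
gripper_width: 0.186
```

```bash
python3 -c "
from h import *
st(); im=read_camera('wrist'); cv2.imwrite('pics/w5.png',im[:,:,::-1])
crop(im,200,0,400,150,4,'pics/w5c.png')
for n in ['scene','side']: cv2.imwrite(f'pics/{n}5.png',read_camera(n)[:,:,::-1])
st()"
```

```text
t 6.42 p [0.5265, -0.1468, 0.0926] jawyaw 4.63 z [-0.0056, 0.0012, -1.0] F [-0.4, -0.12, -1.25] M [-0.0, -0.01, -0.0] w 0.186
t 6.57 p [0.5262, -0.1467, 0.0924] jawyaw 4.6 z [-0.0063, 0.0014, -1.0] F [-0.22, 0.34, -1.77] M [-0.01, 0.0, 0.04] w 0.182
```

View pics/w5.png

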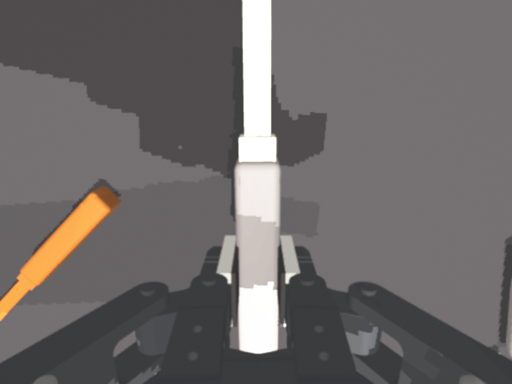

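View pics/w5c.png

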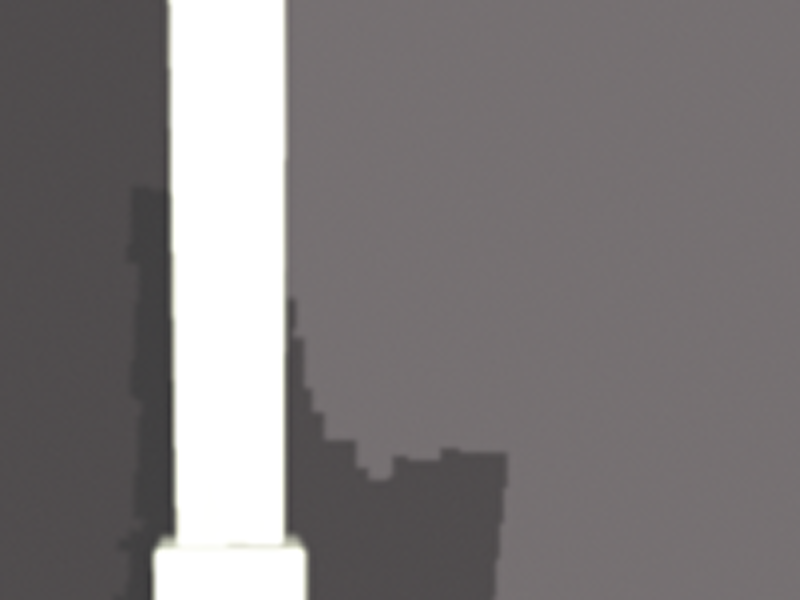

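```bash
python3 - <<'E'
from h import *
H=np.array(calibration('wrist')['hand_eye']);W=np.linalg.inv(H);K,k,_,_=cam('wrist');C=(K,k,W[:3,:3],W[:3,3])
print('handle front tool-frame',onz([(258,163),(237,168),(279,168)],-.016,C).round(4).tolist())
print('blade pts',onz([(257,1),(257.6,135)],-.0065,C).round(4).tolist())
for n in ['scene','side']:
    im=cv2.imread(f'pics/{n}5.png')[:,:,::-1]
    if n=='scene': crop(im,190,150,310,250,6,'pics/sc5c.png')
    else: crop(im,190,150,310,250,6,'pics/si5c.png')
E
```

```text
handle front tool-frame [[0.0449, -0.0003, -0.016], [0.043, -0.0082, -0.016], [0.043, 0.0076, -0.016]]
blade pts [[0.1031, -0.0007, -0.0065], [0.0543, -0.0005, -0.0065]]
```

View pics/sc5c.png

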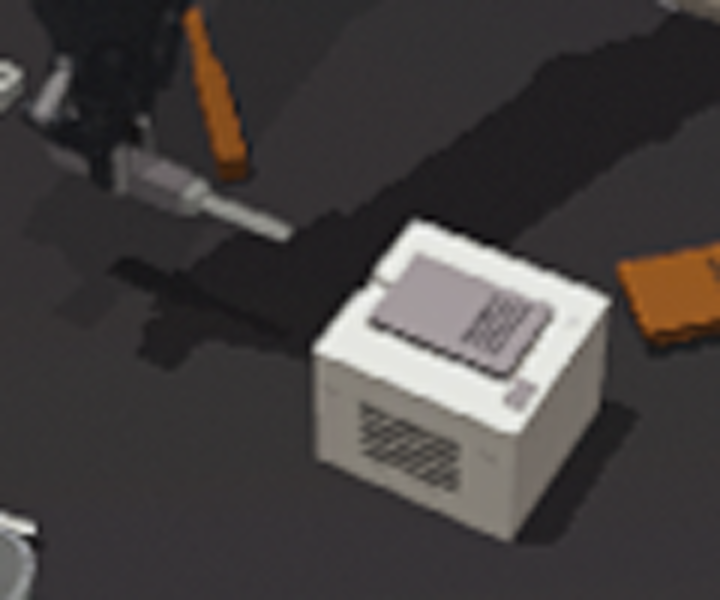

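View pics/si5c.png

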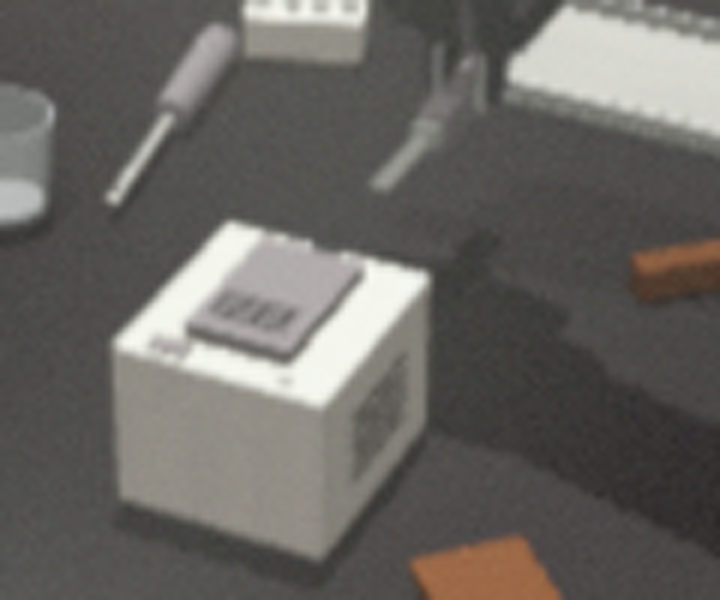

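```bash
cat > fit.py <<'E'
from h import *
from scipy.optimize import least_squares
sc=[((314,350),(-58,-55,90)),((412,222),(-58,55,90)),((611,298),(62,55,90)),((518,433),(62,-55,90)),((318,460),(-58,-55,0)),((512,541),(62,-55,0))]
si=[((232,220),(-58,-55,90)),((430,269),(-58,55,90)),((325,408),(62,55,90)),((114,345),(62,-55,90)),((322,560),(62,55,0)),((121,500),(62,-55,0)),((427,430),(-58,55,0))]
A={}
for n,L in (('scene',sc),('side',si)):
    A[n]=(np.array([p for p,_ in L])/6+[190,150],np.array([q for _,q in L])/1000.,cam(n))
def W(p,Q):
    c,s=np.cos(p[2]),np.sin(p[2]); R=np.array([[c,-s,0],[s,c,0],[0,0,1]]); return Q@R.T+[p[0],p[1],0]
def run(ns):
    f=lambda p:np.concatenate([(proj(W(p,A[n][1]),A[n][2])-A[n][0]).ravel() for n in ns])
    r=least_squares(f,[.51,.07,1.66]); p=r.x
    print(ns,p[:2].round(4),np.degrees(p[2]).round(2),'rms',np.sqrt(np.mean(r.fun**2)).round(2),'groove',W(p,np.array([[-.058,0,.084]])).round(4)); return p
if __name__=='__main__':
    run(['scene']);run(['side']);run(['scene','side'])
    # tip
    uv={'scene':np.array([291,235])/6+[190,150],'side':np.array([379,187])/6+[190,150]}
    f=lambda X:np.concatenate([(proj(X,A[n][2])[0]-uv[n]) for n in uv])
    r=least_squares(f,[.52,-.04,.1]);print('tip tri',r.x.round(4),r.fun.round(2))
    o=get_obs();R=quat(o['tool_rot']).as_matrix();T=R@[.110,-.0005,-.005]+o['eef_pos'];print('tip kin',T.round(4))
    for n in uv: print(n,proj(T,A[n][2])[0]-uv[n])
E
python3 fit.py
```

```text
['scene'] [0.509  0.0751] 96.2 rms 0.19 groove [[0.5152 0.0175 0.084 ]]
['side'] [0.5074 0.0733] 95.09 rms 0.47 groove [[0.5126 0.0155 0.084 ]]
['scene', 'side'] [0.5077 0.0742] 95.7 rms 0.46 groove [[0.5135 0.0165 0.084 ]]
tip tri [ 0.5138 -0.0342  0.0992] [-0.12 -0.33 -0.21  0.25]
tip kin [ 0.5169 -0.0371  0.0976]
scene [-1.390116    0.18672273]
side [-0.6148969  -0.01394111]
```

Request:
send_rows:
  motion: "0.1 0.9 -0.3 0 0.1 0.4 1;0.1 0.9 -0.3 -0.1 0.2 0.4 1;0 0.9 -0.2 0 0 0 1;0 0.5 0 0 0 0 1;0 0 0 0 0 0 1;0 0 0 0 0 0 1;0 0 0 0 0 0 1"

```text
t: 7.15
eef_pos: [0.5267, -0.1091, 0.0818]
tool_rot: [-0.006, 0.671, 0.741, -0.005]
contact_force: [0.2, -0.4, -1.3]
gripper_width: 0.185
```

```bash
cat >> h.py <<'E'
def tip(o=None):
    o=o or get_obs();R=quat(o['tool_rot']).as_matrix();T=R@[.110,-.0005,-.005]+o['eef_pos']
    print('tip',T.round(4).tolist(),'xaxis',R[:,0].round(4).tolist()); return T
E
python3 - <<'E'
from h import *
st();tip()
a=read_camera('scene');b=read_camera('side');crop(a,220,170,300,230,8,'pics/sc6.png');crop(b,210,170,290,230,8,'pics/si6.png')
st()
E
```

```text
t 7.15 p [0.5267, -0.1091, 0.0818] jawyaw 5.72 z [-0.0156, 0.0009, -0.9999] F [0.18, -0.35, -1.32] M [-0.0, 0.01, 0.02] w 0.185
tip [0.5153, 0.0003, 0.0871] xaxis [-0.0997, 0.995, 0.0025]
t 7.25 p [0.5267, -0.1096, 0.0819] jawyaw 5.67 z [-0.0155, 0.0008, -0.9999] F [-0.84, -1.25, -0.01] M [-0.04, 0.0, 0.03] w 0.183
```

View pics/sc6.png

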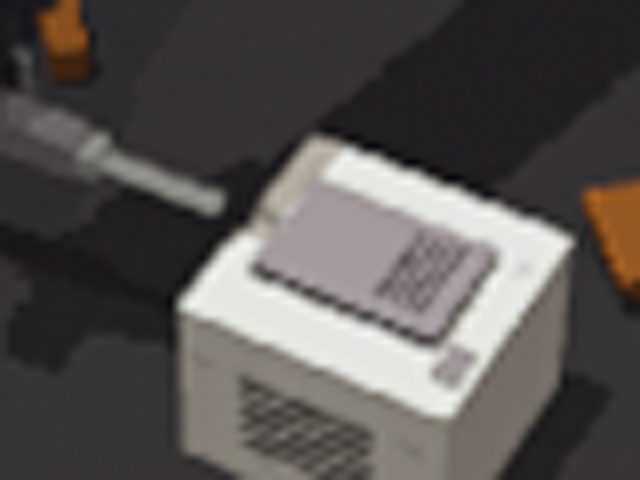

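View pics/si6.png

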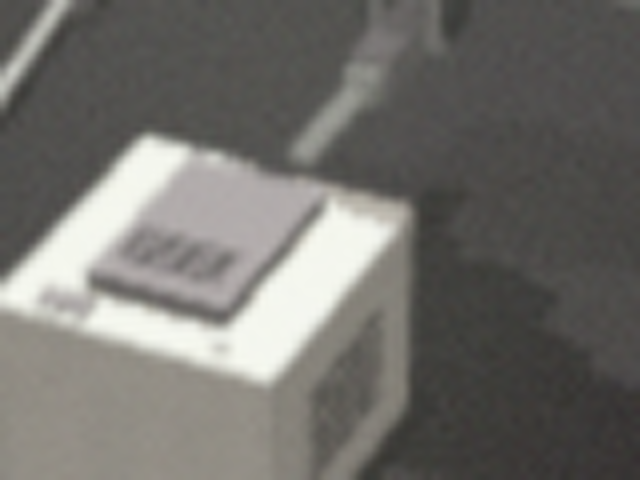

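```bash
python3 - <<'E'
from fit import *
uv={'scene':np.array([218,203])/8+[220,170],'side':np.array([300,157])/8+[210,170]}
f=lambda X:np.concatenate([(proj(X,A[n][2])[0]-uv[n]) for n in uv])
X=least_squares(f,[.52,-.04,.1]).x;print('tip tri',X.round(4))
p=run(['scene','side'])
def inU(p,X):
    c,s=np.cos(p[2]),np.sin(p[2]); return np.array([[c,s],[-s,c]])@(X[:2]-p[:2])
print('tip in unit',inU(p,X).round(4)); T=tip()
# single cam: ray at kin z height + unit fit same cam
for n in uv:
    q=run([n]); Y=onz(uv[n],.0873,A[n][2])[0]; print(n,Y.round(4),inU(q,Y).round(4))
E
```

```text
tip tri [0.5127 0.0007 0.0885]
['scene', 'side'] [0.5077 0.0742] 95.7 rms 0.46 groove [[0.5135 0.0165 0.084 ]]
tip in unit [-0.0736  0.0023]
tip [0.5154, -0.0002, 0.0871] xaxis [-0.0988, 0.9951, 0.0023]
['scene'] [0.509  0.0751] 96.2 rms 0.19 groove [[0.5152 0.0175 0.084 ]]
scene [0.5122 0.0006 0.0873] [-0.0745  0.0048]
['side'] [0.5074 0.0733] 95.09 rms 0.47 groove [[0.5126 0.0155 0.084 ]]
side [ 0.5137 -0.0015  0.0873] [-0.075   0.0004]
```

Request:
send_rows:
  motion: "0.15 0.4 0 0 -0.4 0 1;0 0.3 0 0 -0.4 0 1;0 0.3 0 0 0 0 1;0 0 0 0 0 0 1;0 0 0 0 0 0 1;0 0 0 0 0 0 1"

```text
t: 7.75
eef_pos: [0.5284, -0.1, 0.0823]
tool_rot: [0.0, 0.672, 0.74, 0.0]
contact_force: [-0.9, 0.0, -0.6]
gripper_width: 0.184
```

```bash
python3 - <<'E'
from h import *
st();tip()
a=read_camera('scene');b=read_camera('side');crop(a,230,175,290,220,12,'pics/sc7.png');crop(b,220,170,280,215,12,'pics/si7.png')
E
```

```text
t 7.75 p [0.5284, -0.1, 0.0823] jawyaw 5.54 z [0.0009, 0.0, -1.0] F [-0.95, 0.0, -0.65] M [0.04, 0.0, 0.03] w 0.184
tip [0.5173, 0.0094, 0.0873] xaxis [-0.0965, 0.9953, -0.0001]
```

View pics/sc7.png

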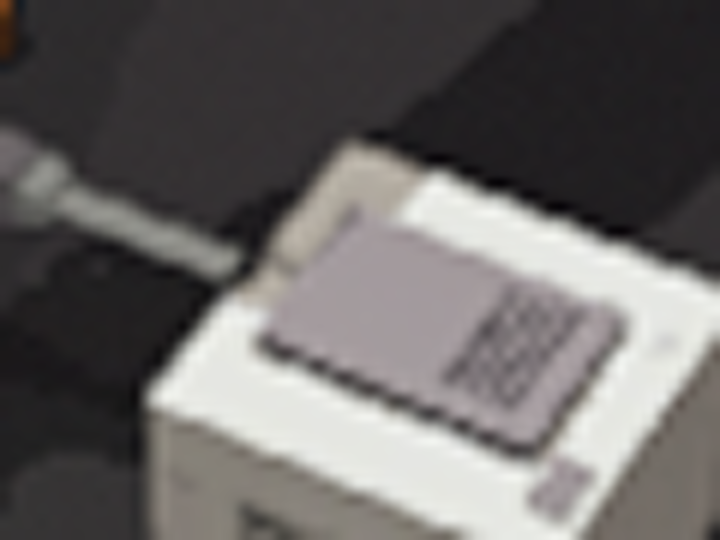

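View pics/si7.png

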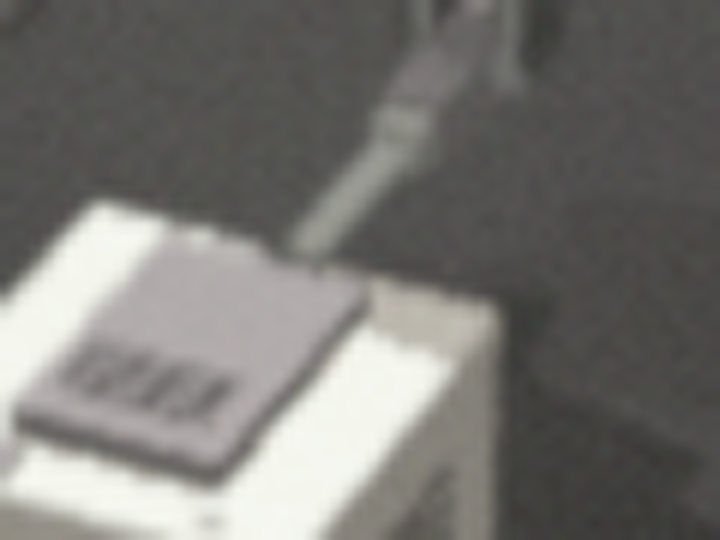

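```bash
python3 - <<'E'
from fit import *
def draw(n,name,out,x0,y0,f):
    im=cv2.imread(name); p=run([n]); C=A[n][2]
    for y,z,col in ((8,.084,(0,0,255)),(-8,.084,(0,0,255)),(8,.09,(0,255,0)),(-8,.09,(0,255,0))):
        q=proj(W(p,np.array([[-.058,y/1e3,z],[-.042,y/1e3,z]])),C); q=((q+.5-[x0,y0])*f).astype(int); cv2.line(im,tuple(map(int,q[0])),tuple(map(int,q[1])),col,1)
    cv2.imwrite(out,im)
draw('scene','pics/sc7.png','pics/sc7o.png',230,175,12)
draw('side','pics/si7.png','pics/si7o.png',220,170,12)
E
```

```text
['scene'] [0.509  0.0751] 96.2 rms 0.19 groove [[0.5152 0.0175 0.084 ]]
['side'] [0.5074 0.0733] 95.09 rms 0.47 groove [[0.5126 0.0155 0.084 ]]
```

View pics/sc7o.png

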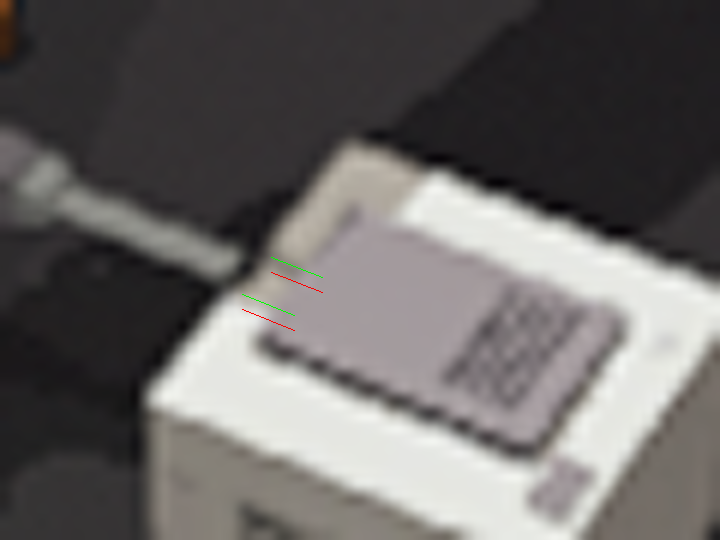

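View pics/si7o.png

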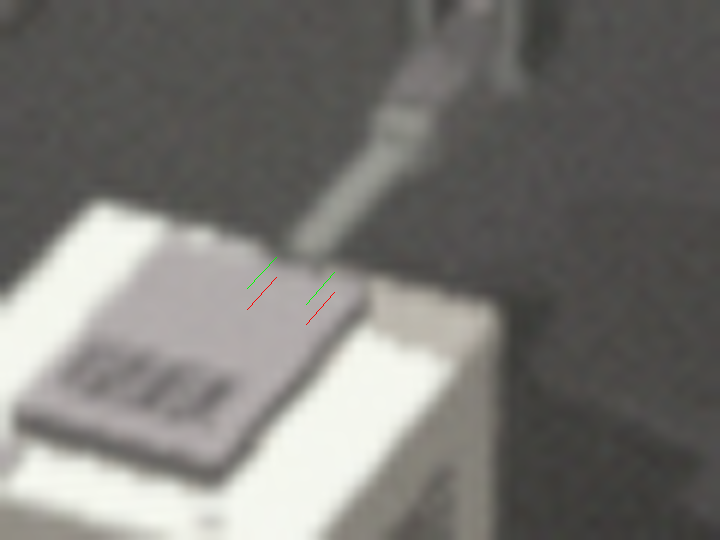

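Request:
send_rows:
  motion: "0 0.3 0 0 0 0 1;0 0.3 0 0 0 0 1;-0.1 0.3 0 0 0 0 1;0 0.3 0 0 0 0 1;0 0 0 0 0 0 1;0 0 0 0 0 0 1"

```text
t: 8.35
eef_pos: [0.5274, -0.0868, 0.0823]
tool_rot: [0.0, 0.672, 0.74, 0.0]
contact_force: [-0.2, -0.3, -0.1]
gripper_width: 0.186
```

```bash
python3 - <<'E'
from h import *
st();tip()
a=read_camera('scene');b=read_camera('side');crop(a,230,175,290,220,12,'pics/sc8.png');crop(b,220,170,280,215,12,'pics/si8.png')
E
```

```text
t 8.35 p [0.5274, -0.0868, 0.0823] jawyaw 5.51 z [0.0008, 0.0001, -1.0] F [-0.2, -0.32, -0.1] M [0.0, 0.03, -0.03] w 0.186
tip [0.5163, 0.0226, 0.0873] xaxis [-0.0961, 0.9954, 0.0001]
```

View pics/sc8.png

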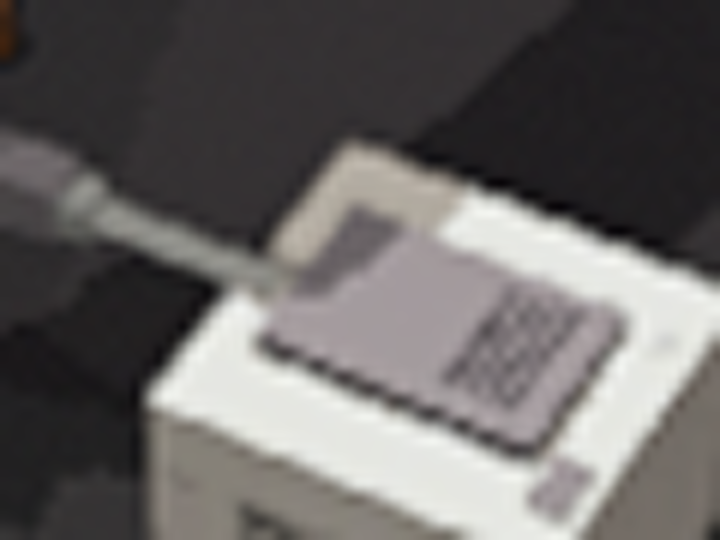

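View pics/si8.png

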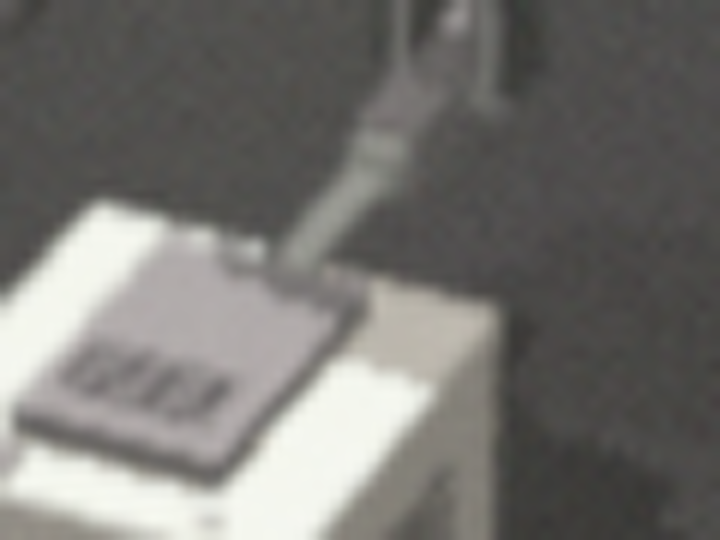

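The blade tip is now over the groove floor and there is no contact force. I'll feel for the floor.

Request:
send_rows:
  motion: "0 0 -0.1 0 0 0 1;0 0 0 0 0 0 1;0 0 0 0 0 0 1"

```text
t: 8.7
eef_pos: [0.5274, -0.0874, 0.0812]
tool_rot: [0.0, 0.673, 0.74, 0.0]
contact_force: [0.0, 0.2, -0.8]
gripper_width: 0.182
```

Request:
send_rows:
  motion: "0 0 -0.1 0 0 0 1;0 0 0 0 0 0 1;0 0 0 0 0 0 1"

```text
t: 8.95
eef_pos: [0.5274, -0.0877, 0.08]
tool_rot: [0.0, 0.673, 0.74, 0.0]
contact_force: [-0.1, -0.3, -1.7]
gripper_width: 0.185
```

Request:
send_rows:
  motion: "0 0 -0.1 0 0 0 1;0 0 0 0 0 0 1;0 0 0 0 0 0 1"

```text
t: 9.2
eef_pos: [0.5275, -0.0878, 0.0791]
tool_rot: [0.0, 0.673, 0.74, 0.0]
contact_force: [-0.5, 0.6, 0.3]
gripper_width: 0.184
```

Request:
send_rows:
  motion: "0 0 -0.1 0 0 0 1;0 0 0 0 0 0 1;0 0 0 0 0 0 1"

```text
t: 9.45
eef_pos: [0.5277, -0.0878, 0.0785]
tool_rot: [0.001, 0.673, 0.74, 0.0]
contact_force: [-0.8, -1.5, 2.3]
gripper_width: 0.186
```

Request:
send_rows:
  motion: "0 0 -0.1 0 0 0 1;0 0 0 0 0 0 1;0 0 0 0 0 0 1"

```text
t: 9.7
eef_pos: [0.5278, -0.0877, 0.078]
tool_rot: [0.001, 0.673, 0.74, 0.0]
contact_force: [-1.9, 0.4, 4.3]
gripper_width: 0.185
```

```bash
python3 -c "
from h import *
st();tip()"
```

```text
t 9.7 p [0.5278, -0.0877, 0.078] jawyaw 5.45 z [0.0016, -0.0005, -1.0] F [-1.92, 0.38, 4.28] M [0.34, 0.42, 0.2] w 0.185
tip [0.5169, 0.0217, 0.0829] xaxis [-0.095, 0.9955, -0.0007]
```

Request:
send_rows:
  motion: "0 0 0.2 0 0 0 1;0 0 0 0 0 0 1;0 0 0 0 0 0 1"

```text
t: 9.95
eef_pos: [0.5278, -0.0878, 0.0797]
tool_rot: [0.001, 0.673, 0.74, 0.0]
contact_force: [-0.1, -0.2, -0.9]
gripper_width: 0.186
```

```bash
python3 -c "
from h import *
st();tip()"
```

```text
t 9.95 p [0.5278, -0.0878, 0.0797] jawyaw 5.45 z [0.0017, -0.0004, -1.0] F [-0.1, -0.19, -0.88] M [-0.06, 0.01, 0.02] w 0.186
tip [0.5169, 0.0217, 0.0847] xaxis [-0.095, 0.9955, -0.0006]
```

Request:
send_rows:
  motion: "0 0 0.07 0 0 0 1;0 0.3 0 0 0 0 1;-0.05 0.3 0 0 0 0 1;-0.05 0.3 0 0 0 0 1;0 0.2 0 0 0 0 1;0 0 0 0 0 0 1;0 0 0 0 0 0 1"

```text
t: 10.53
eef_pos: [0.5262, -0.075, 0.0796]
tool_rot: [0.0, 0.672, 0.74, 0.0]
contact_force: [0.1, -0.1, -0.1]
gripper_width: 0.187
```

```bash
python3 -c "
from h import *
st();tip()"
```

```text
t 10.53 p [0.5262, -0.075, 0.0796] jawyaw 5.48 z [0.0007, 0.0001, -1.0] F [0.12, -0.06, -0.12] M [0.02, -0.03, -0.0] w 0.187
tip [0.5152, 0.0344, 0.0846] xaxis [-0.0955, 0.9954, 0.0]
```

Under the cover now and running free. I'll push on until the skirt stops it.

Request:
send_rows:
  motion: "0 0.2 0 0 0 0 1;0 0.2 0 0 0 0 1;0 0 0 0 0 0 1;0 0 0 0 0 0 1"

```text
t: 10.87
eef_pos: [0.5263, -0.0706, 0.0797]
tool_rot: [0.0, 0.672, 0.74, 0.0]
contact_force: [-0.9, 0.3, -2.0]
gripper_width: 0.185
```

Request:
send_rows:
  motion: "-0.05 0.2 0 0 0 0 1;0 0.2 0 0 0 0 1;0 0 0 0 0 0 1"

```text
t: 11.12
eef_pos: [0.5257, -0.0677, 0.0797]
tool_rot: [0.001, 0.673, 0.74, -0.0]
contact_force: [-0.5, -0.5, -1.0]
gripper_width: 0.187
```

```bash
python3 - <<'E'
from h import *
st();tip()
a=read_camera('scene');b=read_camera('side');crop(a,200,165,290,225,8,'pics/sc9.png');crop(b,210,160,290,220,8,'pics/si9.png')
E
```

```text
t 11.12 p [0.5257, -0.0677, 0.0797] jawyaw 5.42 z [0.0006, -0.0014, -1.0] F [-0.5, -0.53, -0.97] M [-0.08, 0.01, 0.03] w 0.187
tip [0.5148, 0.0418, 0.0845] xaxis [-0.0945, 0.9955, -0.0015]
```

View pics/sc9.png

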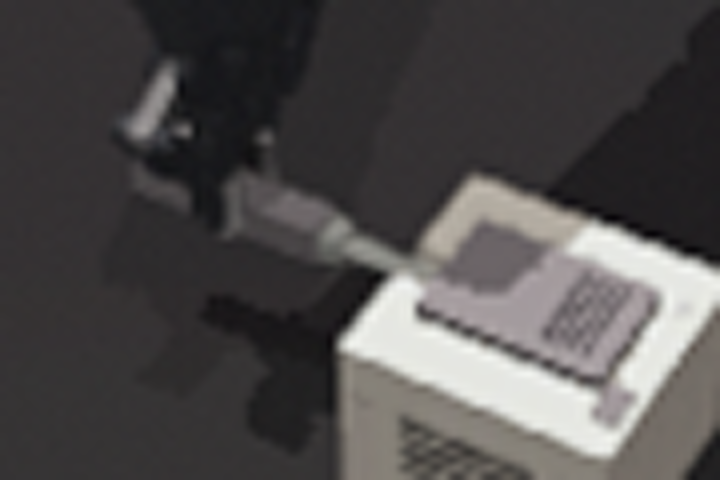

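View pics/si9.png

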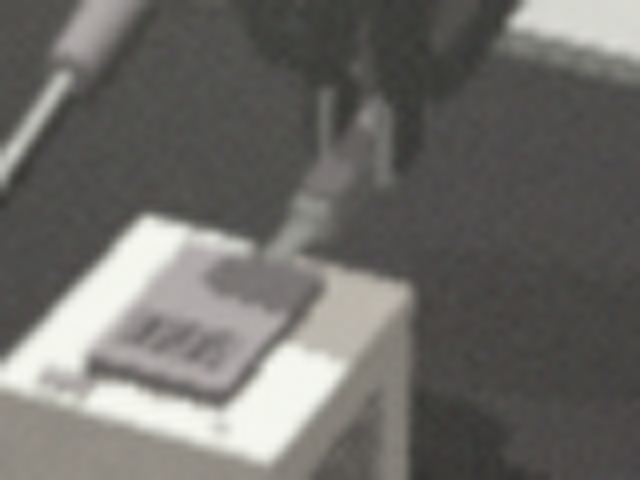

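Request:
send_rows:
  motion: "0 0.2 0 0 0 0 1;0 0 0 0 0 0 1;0 0 0 0 0 0 1"

```text
t: 11.47
eef_pos: [0.5257, -0.0677, 0.0798]
tool_rot: [0.001, 0.674, 0.739, -0.001]
contact_force: [0.8, -0.4, -0.2]
gripper_width: 0.184
```

Request:
send_rows:
  motion: "0 0.2 0 0 0 0 1;0 0 0 0 0 0 1"

```text
t: 11.63
eef_pos: [0.5256, -0.0678, 0.0799]
tool_rot: [0.002, 0.674, 0.739, -0.002]
contact_force: [-0.8, 1.0, -0.5]
gripper_width: 0.183
```

The skirt has stopped the blade: further +y pushes no longer move it at y=-0.0677. That puts the groove front near y=0.0168, which agrees with the camera fit. Next I'll work out the tilt about that edge.

```bash
python3 - <<'E'
from h import *
o=st();T=tip();p=o['eef_pos'];d=np.array([-.0945,.9955,0])
F=T-.025*d;F[2]=.084;print(F)
a=np.array([.9955,.0945,0]);r=p-F; r[2]=-.0054
prev=p
for th in range(3,34,3):
    q=F+Rn.from_rotvec(a*np.radians(th)).apply(r); print(th,((q-prev)*100).round(2),q.round(4)); prev=q
E
```

```text
t 11.63 p [0.5256, -0.0678, 0.0799] jawyaw 5.24 z [0.0004, -0.0059, -1.0] F [-0.79, 0.99, -0.54] M [0.24, 0.08, 0.06] w 0.183
tip [0.5151, 0.0418, 0.0842] xaxis [-0.0913, 0.9958, -0.0059]
[0.51742514 0.01686903 0.084     ]
3 [-0.    0.04 -0.57] [ 0.5256 -0.0674  0.0742]
6 [-0.01  0.06 -0.44] [ 0.5255 -0.0667  0.0697]
9 [-0.01  0.09 -0.44] [ 0.5254 -0.0659  0.0654]
12 [-0.01  0.11 -0.43] [ 0.5253 -0.0648  0.061 ]
15 [-0.01  0.13 -0.43] [ 0.5252 -0.0635  0.0568]
18 [-0.01  0.15 -0.42] [ 0.525  -0.062   0.0526]
21 [-0.02  0.17 -0.41] [ 0.5249 -0.0602  0.0485]
24 [-0.02  0.2  -0.4 ] [ 0.5247 -0.0583  0.0445]
27 [-0.02  0.22 -0.39] [ 0.5245 -0.0561  0.0406]
30 [-0.02  0.24 -0.38] [ 0.5243 -0.0537  0.0368]
33 [-0.02  0.26 -0.36] [ 0.524  -0.0512  0.0332]
```

Request:
send_rows:
  motion: "0 0.04 -0.5 3 0.3 0 1;0 0.06 -0.44 3 0.3 0 1;0 0.09 -0.44 3 0.3 0 1;0 0.11 -0.43 3 0.3 0 1;0 0 0 0 0 0 1"
  newtons: 120

```text
t: 12.05
eef_pos: [0.5264, -0.0665, 0.0619]
tool_rot: [-0.077, 0.67, 0.735, 0.071]
contact_force: [-1.0, -4.0, -1.2]
gripper_width: 0.174
```

```bash
cat >> h.py <<'E'
def pry():
    o=st();R=quat(o['tool_rot']).as_matrix();print('tilt',np.degrees(np.arcsin(R[2,0])).round(2),'yaw x',np.degrees(np.arctan2(R[1,0],R[0,0])).round(2));T=o['eef_pos']+R@[.110,-.0005,-.006];print('tip',T.round(4))
E
python3 - <<'E'
from h import *
pry()
a=read_camera('scene');b=read_camera('side');crop(a,200,165,290,225,8,'pics/sc10.png');crop(b,210,160,290,220,8,'pics/si10.png')
E
```

```text
t 12.05 p [0.5264, -0.0665, 0.0619] jawyaw 5.33 z [-0.0182, 0.2064, -0.9783] F [-0.95, -4.02, -1.19] M [-1.42, -0.14, -0.06] w 0.174
tilt 11.96 yaw x 95.34
tip [0.516  0.0393 0.0905]
```

View pics/sc10.png

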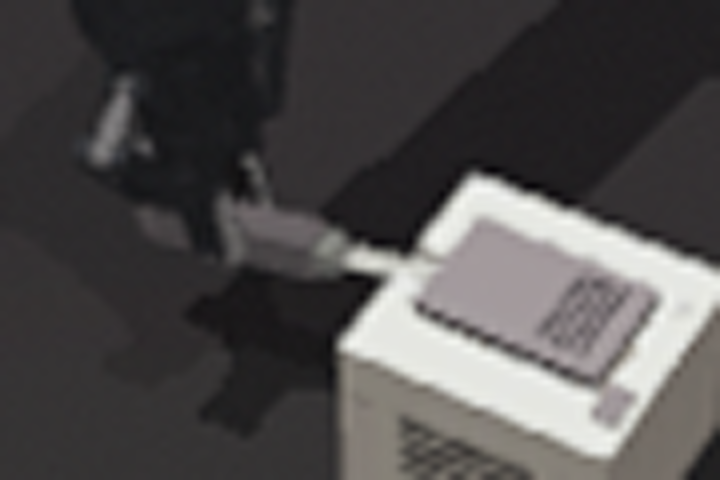

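Request:
send_rows:
  motion: "0 0.08 -0.43 3 0.3 0 1;0 0.1 -0.42 3 0.3 0 1;0 0.12 -0.41 3 0.3 0 1;0 0.15 -0.4 3 0.3 0 1;0 0 0 0 0 0 1"

```text
t: 12.57
eef_pos: [0.5265, -0.0581, 0.0466]
tool_rot: [-0.151, 0.655, 0.727, 0.138]
contact_force: [-0.1, -0.0, -0.6]
gripper_width: 0.174
```

```bash
python3 - <<'E'
from h import *
pry()
a=read_camera('scene');b=read_camera('side');crop(a,200,165,290,225,8,'pics/sc11.png');crop(b,210,160,290,220,8,'pics/si11.png')
E
```

```text
t 12.57 p [0.5265, -0.0581, 0.0466] jawyaw 5.96 z [-0.0392, 0.3993, -0.916] F [-0.11, -0.05, -0.59] M [-0.61, 0.01, 0.05] w 0.174
tilt 23.66 yaw x 96.02
tip [0.5157 0.0396 0.0962]
```

View pics/sc11.png

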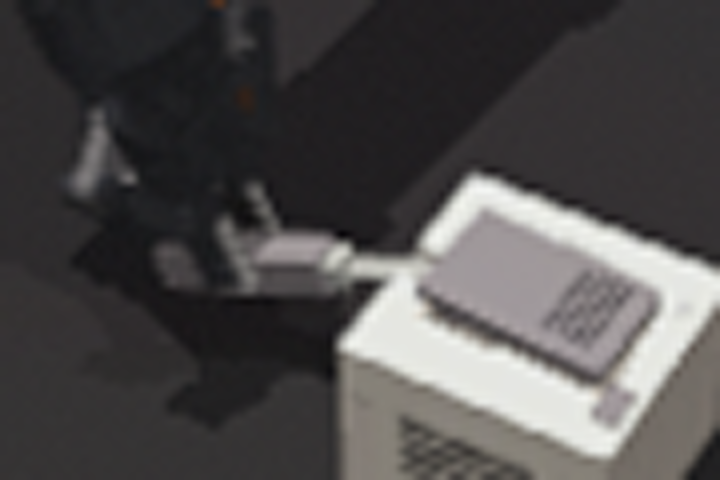

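View pics/si11.png

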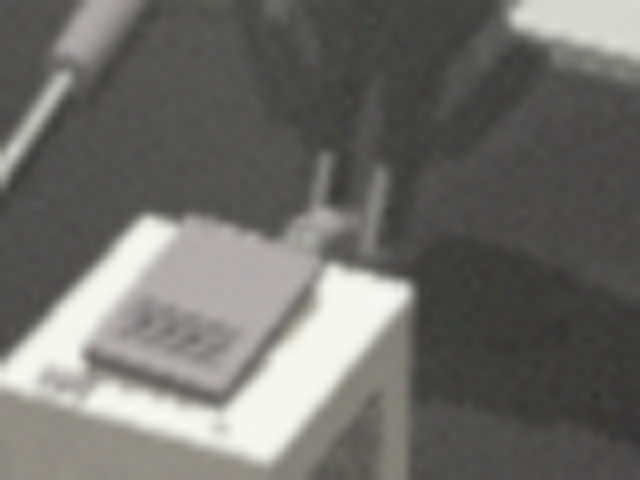

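The front of the cover is visibly up. I'll carry on to about 30 degrees.

Request:
send_rows:
  motion: "0 0.15 -0.4 3 0.3 0 1;0 0.17 -0.39 3 0.3 0 1;0 0.1 -0.2 1.5 0.1 0 1;0 0 0 0 0 0 1;0 0 0 0 0 0 1;0 0 0 0 0 0 1"

```text
t: 13.17
eef_pos: [0.5275, -0.0482, 0.0411]
tool_rot: [-0.193, 0.64, 0.723, 0.177]
contact_force: [-1.7, -3.7, -2.1]
gripper_width: 0.179
```

```bash
python3 - <<'E'
from h import *
pry()
a=read_camera('scene');b=read_camera('side');crop(a,200,165,290,225,8,'pics/sc12.png');crop(b,210,160,290,220,8,'pics/si12.png')
E
```

```text
t 13.17 p [0.5275, -0.0482, 0.0411] jawyaw 6.84 z [-0.0526, 0.5034, -0.8624] F [-1.68, -3.73, -2.14] M [-1.36, 0.18, 0.29] w 0.179
tilt 30.4 yaw x 97.14
tip [0.5155 0.0429 0.1019]
```

View pics/sc12.png

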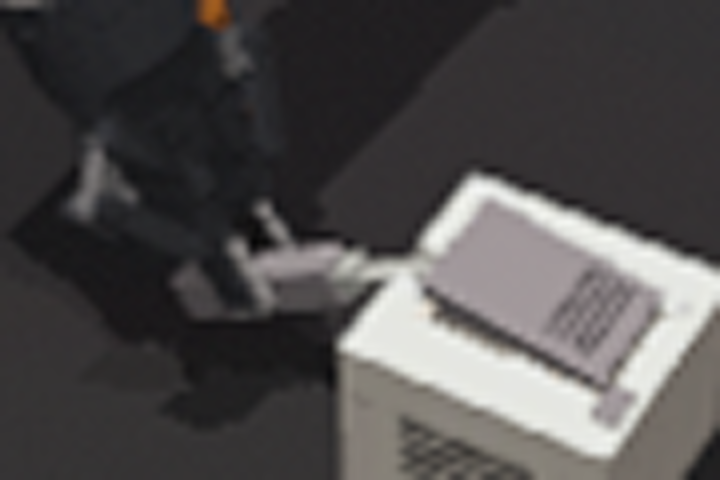

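View pics/si12.png

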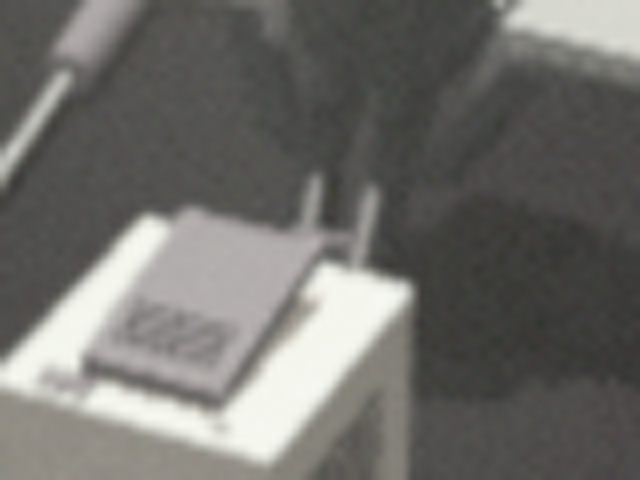

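The cover front is clearly up. I'll tilt back and draw the blade out, then check whether the cover stays propped.

Request:
send_rows:
  motion: "0 -0.35 0.35 -3 -0.3 0 1;0 -0.35 0.35 -3 -0.3 0 1;0 -0.35 0.38 -3 -0.3 0 1;0 -0.4 0.4 -3 -0.3 0 1;0 -0.5 0.42 -3 -0.3 0 1;0 -0.6 0.4 -3 -0.3 0 1;0 0 0 0 0 0 1"

```text
t: 13.85
eef_pos: [0.5308, -0.0667, 0.0697]
tool_rot: [-0.072, 0.658, 0.746, 0.072]
contact_force: [0.6, 0.1, -0.4]
gripper_width: 0.178
```

```bash
python3 - <<'E'
from h import *
pry()
a=read_camera('scene');b=read_camera('side');crop(a,200,165,290,225,8,'pics/sc13.png');crop(b,210,160,290,220,8,'pics/si13.png')
E
```

```text
t 13.85 p [0.5308, -0.0667, 0.0697] jawyaw 7.1 z [-0.0136, 0.2024, -0.9792] F [0.58, 0.13, -0.42] M [-0.17, -0.09, -0.06] w 0.178
tilt 11.69 yaw x 97.24
tip [0.5168 0.0388 0.0978]
```

View pics/sc13.png

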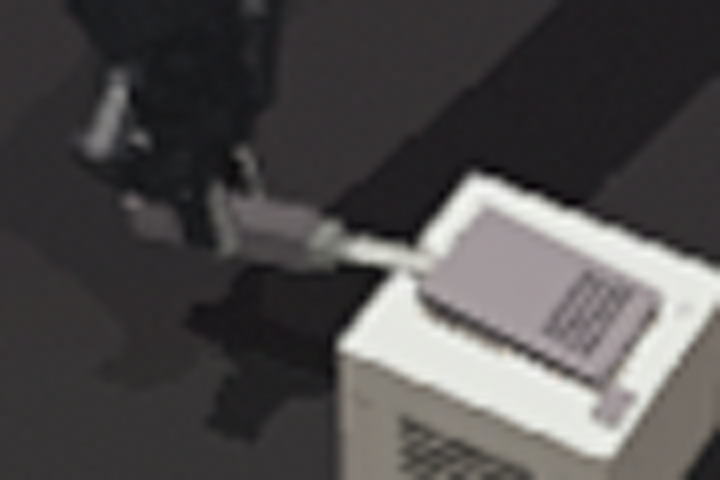

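View pics/si13.png

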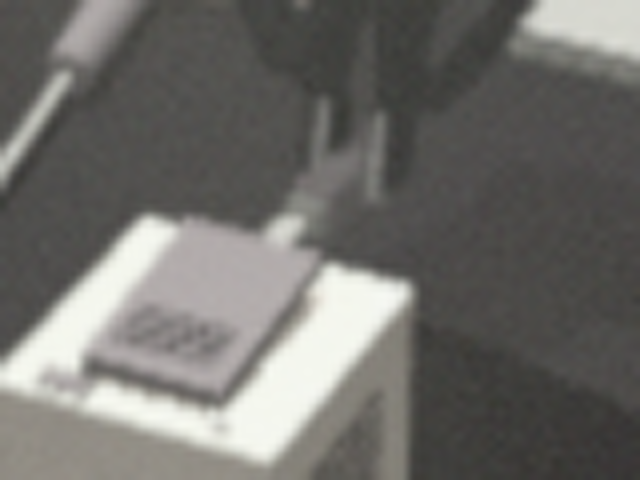

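Request:
send_rows:
  motion: "0.1 -0.7 -0.14 0 0 0 1;0.1 -0.8 -0.16 0 0 0 1;0.1 -1 -0.2 0 0 0 1;0.1 -1.5 -0.2 0 0 0 1;0.1 -1.5 0 -3 -0.3 0 1;0 -1 0 -3 -0.3 0 1;0 0 0 -3 -0.3 0 1;0 0 0 0 0 0 1;0 0 0 0 0 0 1"

```text
t: 14.7
eef_pos: [0.5321, -0.1486, 0.0544]
tool_rot: [-0.02, 0.668, 0.743, 0.017]
contact_force: [0.4, 0.2, -0.7]
gripper_width: 0.179
```

```bash
python3 - <<'E'
from h import *
pry()
a=read_camera('scene');b=read_camera('side');crop(a,200,165,290,225,8,'pics/sc14.png');crop(b,210,160,290,220,8,'pics/si14.png')
E
```

```text
t 14.7 p [0.5321, -0.1486, 0.0544] jawyaw 6.09 z [-0.0072, 0.0522, -0.9986] F [0.41, 0.23, -0.74] M [-0.16, -0.04, -0.02] w 0.179
tilt 3.02 yaw x 96.08
tip [ 0.52   -0.0397  0.0662]
```

View pics/sc14.png

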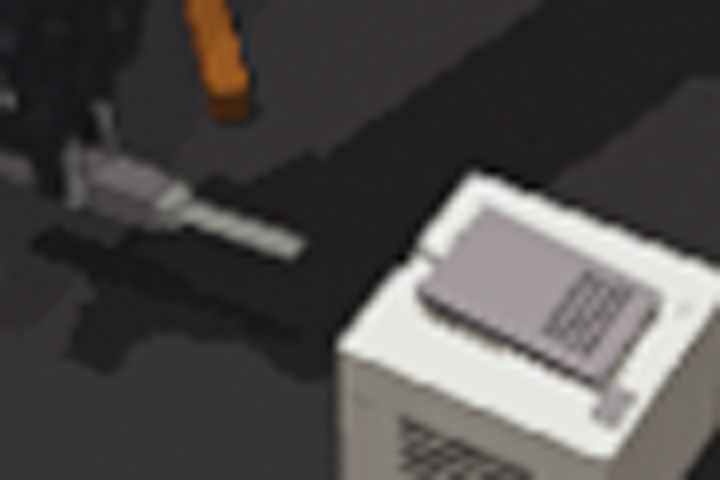

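View pics/si14.png

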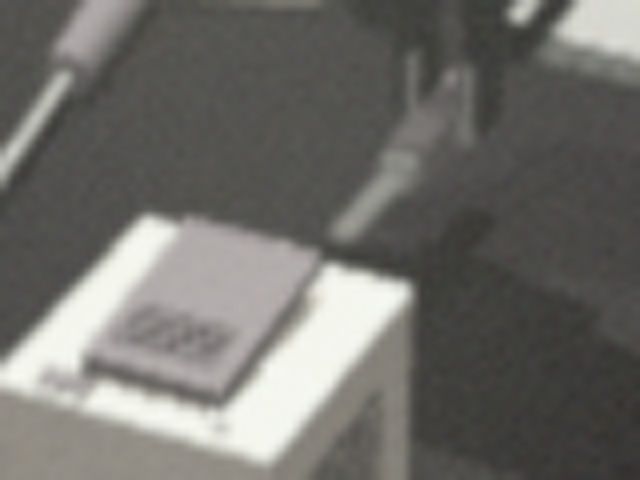

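The cover stays propped in both views. I'll put the tool down here, since the bench under it is clear.

Request:
send_rows:
  motion: "0 0 -1 -3 -0.4 0 1;0 0 -1.2 0 0 0 1;0 0 -1.2 0 0 0 1;0 0 -0.8 0 0 0 1;0 0 0 0 0 0 1;0 0 0 0 0 0 1"

```text
t: 15.3
eef_pos: [0.5316, -0.1512, 0.0077]
tool_rot: [-0.003, 0.671, 0.742, 0.002]
contact_force: [-0.1, 0.2, -0.7]
gripper_width: 0.175
```

```bash
python3 -c "
from h import *
pry()"
```

```text
t 15.3 p [0.5316, -0.1512, 0.0077] jawyaw 5.76 z [-0.0026, 0.0065, -1.0] F [-0.07, 0.2, -0.72] M [0.01, -0.05, -0.04] w 0.175
tilt 0.38 yaw x 95.76
tip [ 0.5201 -0.0419  0.0144]
```

Request:
send_rows:
  motion: "0 0 -0.15 -0.3 0 0 1;0 0 -0.1 0 0 0 1;0 0 0 0 0 0 1"

```text
t: 15.55
eef_pos: [0.5317, -0.1519, 0.0059]
tool_rot: [-0.002, 0.671, 0.741, -0.001]
contact_force: [0.6, -0.6, -0.7]
gripper_width: 0.178
```

Request:
send_rows:
  motion: "0 0 -0.1 0 0 0 1;0 0 0 0 0 0 1"

```text
t: 15.72
eef_pos: [0.5324, -0.152, 0.0057]
tool_rot: [-0.001, 0.671, 0.741, -0.0]
contact_force: [0.7, -0.1, -0.5]
gripper_width: 0.173
```

Request:
send_rows:
  motion: "0 0 0 0 0 0 0;0 0 0 0 0 0 0;0 0 0 0 0 0 0;0 0 0 0 0 0 0;0 0 0 0 0 0 0;0 0 2 0 0 0 0;0 0 4 0 0 0 0;0 0 4 0 0 0 0;0 0 4 0 0 0 0;0 1 4 0 0 0 0;0 2 4 0 0 0 0;0 3 0 0 0 0 0;0 2 0 0 0 0 0;0 0 0 0 0 0 0;0 0 0 0 0 0 0;0 0 0 0 0 0 0"
  newtons: 40

```text
t: 17.05
eef_pos: [0.5296, -0.0709, 0.2335]
tool_rot: [-0.001, 0.672, 0.74, 0.001]
contact_force: [0.3, 0.5, -0.6]
gripper_width: 1.003
```

```bash
python3 - <<'E'
from h import *
st();im=read_camera('wrist'); cv2.imwrite('pics/w6.png',im[:,:,::-1]);st()
E
```

```text
t 17.05 p [0.5296, -0.0709, 0.2335] jawyaw 5.54 z [0.0003, 0.0021, -1.0] F [0.28, 0.48, -0.61] M [0.0, -0.01, 0.04] w 1.003
t 17.1 p [0.5295, -0.0715, 0.2332] jawyaw 5.49 z [-0.0002, 0.0019, -1.0] F [-0.18, -0.19, -0.28] M [-0.03, 0.02, -0.03] w 0.997
```

View pics/w6.png

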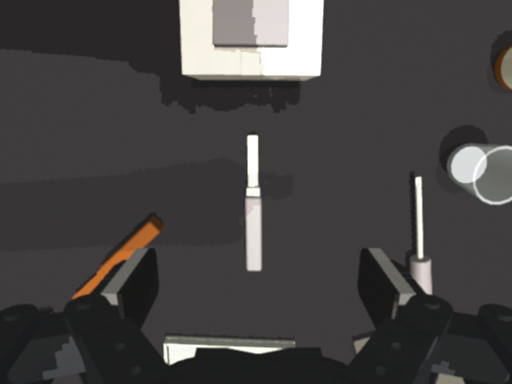

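The wrist view shows the tool flat on the bench at (253,235), and the unit with the propped cover at (252,25).

```bash
python3 - <<'E'
from h import *
im=cv2.imread('pics/w6.png')[:,:,::-1]; crop(im,170,0,340,100,4,'pics/w6c.png')
E
```

```text
(no output)
```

View pics/w6c.png

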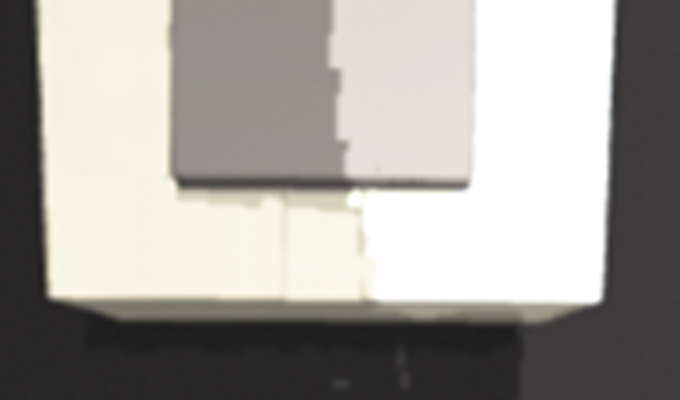

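```bash
python3 - <<'E'
from h import *
class O: pass
o=get_obs(); o=dict(o); o['eef_pos']=np.array([.5296,-.0709,.2335])  # pose before picture
C=cam('wrist',o)
f=lambda L:[((x+.5)/4-.5+170,(y+.5)/4-.5) for x,y in L]
a,b=onz(f([(49,298),(603,302)]),.09,C);print('front corners',a.round(4),b.round(4),np.linalg.norm(a-b))
u=(b-a)/np.linalg.norm(b-a); d=np.array([-u[1],u[0]]); m=(a+b)[:2]/2
print('yaw x',np.degrees(np.arctan2(d[1],d[0])),'origin',m+.058*d)
c,e=onz(f([(170,178),(474,180)]),.110,C);print('cover front top',c.round(4),e.round(4),np.linalg.norm(c-e),'mid',((c+e)/2).round(4))
E
```

```text
front corners [0.4604 0.0096 0.09  ] [0.5709 0.0194 0.09  ] 0.1108945495500346
yaw x 95.08244984760479 origin [0.51048714 0.0722631 ]
cover front top [0.4858 0.0318 0.11  ] [0.5411 0.0367 0.11  ] 0.05546020202169301 mid [0.5134 0.0343 0.11  ]
```

Request:
send_rows:
  motion: "-0.3 2 0 -0.8 0 0 0;-0.3 2 -0.5 -1 0 0 0;-0.3 2 -1 -1 0 0 0;-0.3 2 -1.5 -1 0 0 0;-0.3 2 -1.5 -1 0 0 0;-0.2 2 -1.5 -1 0 0 0;-0.2 1.5 -1.5 -1 0 0 0;0 0.5 -1.5 0 0 0 0;0 0 -0.5 0 0 0 0;0 0 0 0 0 0 0;0 0 0 0 0 0 0;0 0 0 0 0 0 0"

```text
t: 18.1
eef_pos: [0.5082, 0.055, 0.1279]
tool_rot: [0.039, 0.681, 0.73, -0.051]
contact_force: [-0.1, -1.3, -0.4]
gripper_width: 1.003
```

```bash
python3 - <<'E'
from h import *
st();im=read_camera('wrist'); cv2.imwrite('pics/w7.png',im[:,:,::-1]);a=read_camera('scene');b=read_camera('side');crop(a,200,120,320,240,5,'pics/sc15.png');crop(b,180,120,300,240,5,'pics/si15.png')
E
```

```text
t 18.1 p [0.5082, 0.055, 0.1279] jawyaw 3.89 z [-0.0123, -0.1284, -0.9916] F [-0.08, -1.33, -0.41] M [0.19, 0.01, -0.03] w 1.003
```

View pics/w7.png

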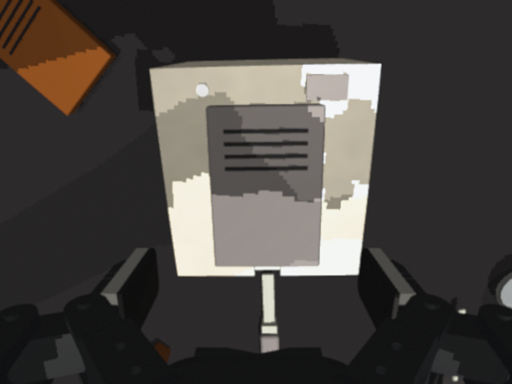

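View pics/sc15.png

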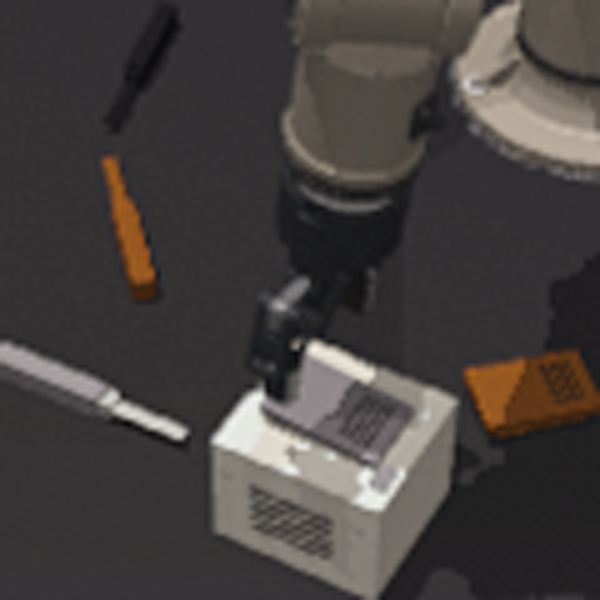

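```bash
python3 - <<'E'
from h import *
C=cam('wrist')
a,b=onz([(215,266),(322,266)],.109,C);c,d=onz([(208,106),(324,105)],.100,C)
print(np.array([a,b,c,d]).round(4).tolist(),np.linalg.norm(a-b),np.linalg.norm(c-d),np.linalg.norm((a+b-c-d)/2),'ctr',((a+b+c+d)/4).round(4))
e=(c+d-a-b);print('yaw',np.degrees(np.arctan2(e[1],e[0])))
E
```

```text
[[0.4863, 0.0327, 0.109], [0.5434, 0.0373, 0.109], [0.4803, 0.1153, 0.1], [0.5339, 0.1197, 0.1]] 0.05723292012234525 0.053801318610479085 0.08333412313630978 ctr [0.511  0.0762 0.1045]
yaw 95.3908446075992
```

Request:
send_rows:
  motion: "0.2 0.8 0 0 -0.6 0.7 0;0.1 0.8 -0.5 0.2 -0.7 0.7 0;0 0.5 -0.8 0 0 0 0;0 0 -0.8 0 0 0 0;0 0 0 0 0 0 0;0 0 0 0 0 0 0;0 0 0 0 0 0 0"

```text
t: 18.83
eef_pos: [0.5125, 0.0788, 0.1065]
tool_rot: [0.049, 0.672, 0.738, -0.039]
contact_force: [1.3, -0.3, -0.2]
gripper_width: 1.001
```

```bash
python3 -c "
from h import *
st()"
```

```text
t 18.83 p [0.5125, 0.0788, 0.1065] jawyaw 5.42 z [0.0202, -0.1234, -0.9922] F [1.31, -0.32, -0.19] M [0.11, 0.05, 0.01] w 1.001
```

Request:
send_rows:
  motion: "-0.1 -0.2 -0.6 0 0.4 0 0;0 0 -0.6 0 0 0 0;0 0 -0.3 0 0 0 0;0 0 0 0 0 0 0;0 0 0 0 0 0 0"

```text
t: 19.25
eef_pos: [0.5115, 0.0757, 0.0897]
tool_rot: [0.046, 0.672, 0.738, -0.042]
contact_force: [0.6, 0.0, 0.3]
gripper_width: 0.999
```

```bash
python3 - <<'E'
from h import *
st();b=read_camera('side');crop(b,180,140,300,240,6,'pics/si16.png')
E
```

```text
t 19.25 p [0.5115, 0.0757, 0.0897] jawyaw 5.35 z [0.0119, -0.1239, -0.9922] F [0.65, 0.01, 0.31] M [0.1, 0.01, 0.04] w 0.999
```

View pics/si16.png

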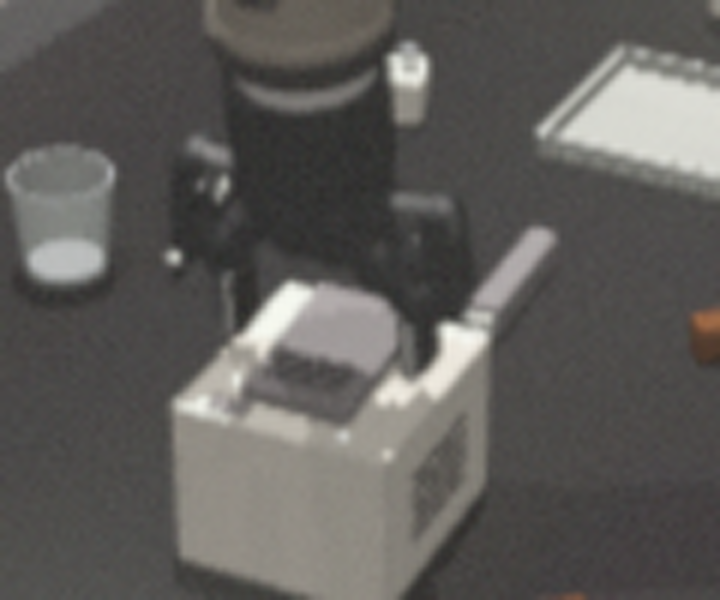

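Request:
send_rows:
  motion: "0 0 0 0 0 0 1;0 0 0 0 0 0 1;0 0 0 0 0 0 1;0 0 0 0 0 0 1;0 0 0 0 0 0 1;0 0 0 0 0 0 1"
  newtons: 50

```text
t: 19.8
eef_pos: [0.5108, 0.0757, 0.0908]
tool_rot: [0.046, 0.672, 0.738, -0.042]
contact_force: [-0.4, 1.0, -2.0]
gripper_width: 0.64
```

```bash
python3 - <<'E'
from h import *
st();im=read_camera('wrist'); cv2.imwrite('pics/w8.png',im[:,:,::-1]);b=read_camera('side');crop(b,180,140,300,240,6,'pics/si17.png')
E
```

```text
t 19.8 p [0.5108, 0.0757, 0.0908] jawyaw 5.3 z [0.0112, -0.1245, -0.9922] F [-0.42, 0.97, -1.96] M [0.12, 0.11, -0.01] w 0.64
```

View pics/w8.png

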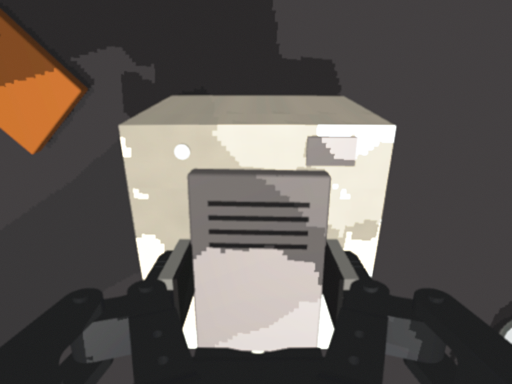

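View pics/si17.png

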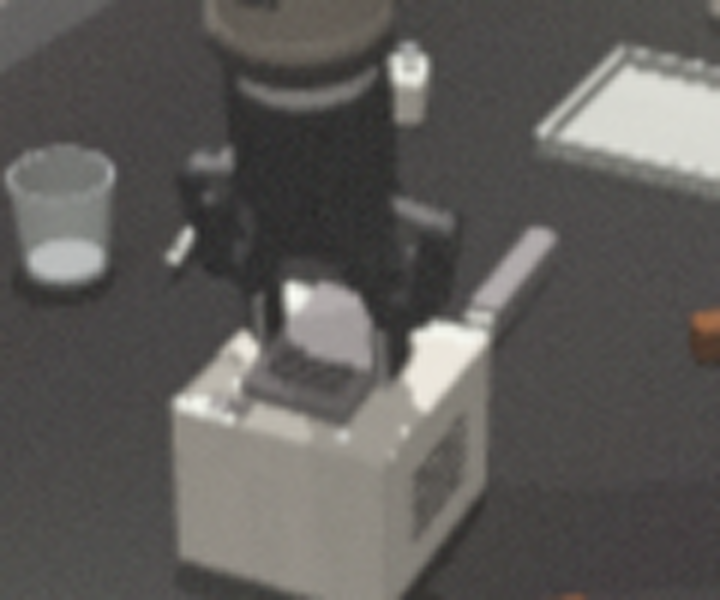

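Gripped, with the opening at 0.64, about 55 mm. Next I'll lift it gently and level it.

Request:
send_rows:
  motion: "0 0 0.5 0 0 0 1;0 0 1 0 0 0 1;0 0 1.5 0 0 0 1;0 0 2 1 0 0 1;0 0 3 2 0.2 0 1;0 0 3 2 0.2 0 1;0 0 2 2 0.2 0 1;0 0 0 0 0 0 1;0 0 0 0 0 0 1"

```text
t: 20.65
eef_pos: [0.5098, 0.0773, 0.2315]
tool_rot: [-0.0, 0.671, 0.741, 0.002]
contact_force: [0.3, 0.1, -1.0]
gripper_width: 0.636
```

```bash
python3 - <<'E'
from h import *
st();b=read_camera('side');crop(b,160,80,320,240,5,'pics/si18.png');a=read_camera('scene');crop(a,180,120,320,240,5,'pics/sc18.png')
E
```

```text
t 20.65 p [0.5098, 0.0773, 0.2315] jawyaw 5.65 z [0.0026, 0.0041, -1.0] F [0.32, 0.12, -1.05] M [-0.04, 0.03, -0.05] w 0.636
```

View pics/si18.png

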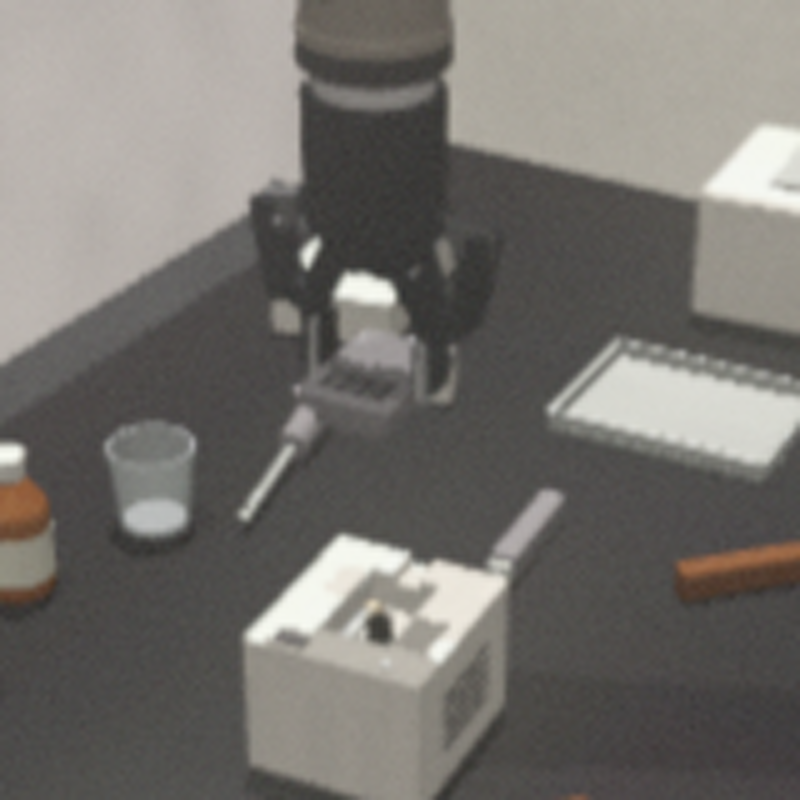

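View pics/sc18.png

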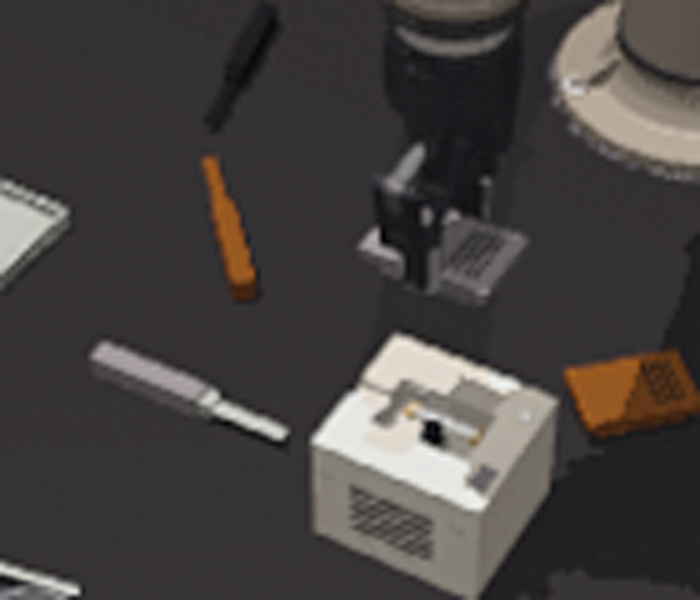

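The cover is held level and the bay is open, with the black button at scene (266,206). Now I'll carry the cover to the tray.

Request:
send_rows:
  motion: "0 -1.5 0 0 0 0 1;0.1 -3 0 0 0 0 1;0.1 -3 0 0 0 0 1;0.1 -3 0 0 0 0 1;0.1 -3 0 0 0 0 1;0.1 -3 0 0 0 0 1;0.1 -3 0 0 0 0 1;0 -3 0 0 0 0 1;0 -3 0 0 0 0 1;0 -3 0 0 0 0 1;0 -3 -1 0 0 0 1;0 -3 -1 0 0 0 1;0 -3 -1 0 0 0 1;0 -2 -1 0 0 0 1;0 -1 -1 0 0 0 1;0 0 0 0 0 0 1;0 0 0 0 0 0 1;0 0 0 0 0 0 1"

```text
t: 22.25
eef_pos: [0.5001, -0.3293, 0.1537]
tool_rot: [-0.02, 0.66, 0.751, -0.009]
contact_force: [0.3, -0.7, -0.9]
gripper_width: 0.642
```

```bash
python3 - <<'E'
from h import *
st();im=read_camera('wrist'); cv2.imwrite('pics/w9.png',im[:,:,::-1]);a=read_camera('scene');crop(a,100,80,260,220,5,'pics/sc19.png')
E
```

```text
t 22.25 p [0.5001, -0.3293, 0.1537] jawyaw 7.4 z [-0.0417, 0.0134, -0.999] F [0.3, -0.65, -0.89] M [-0.0, 0.0, -0.02] w 0.642
```

View pics/w9.png

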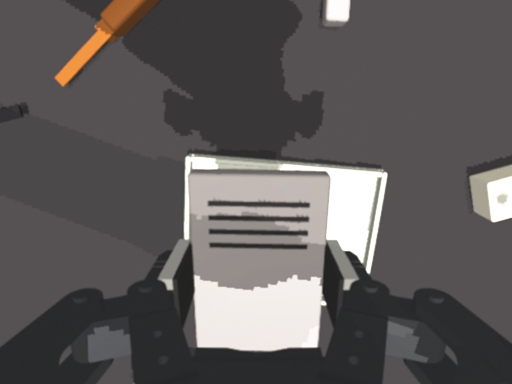

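View pics/sc19.png

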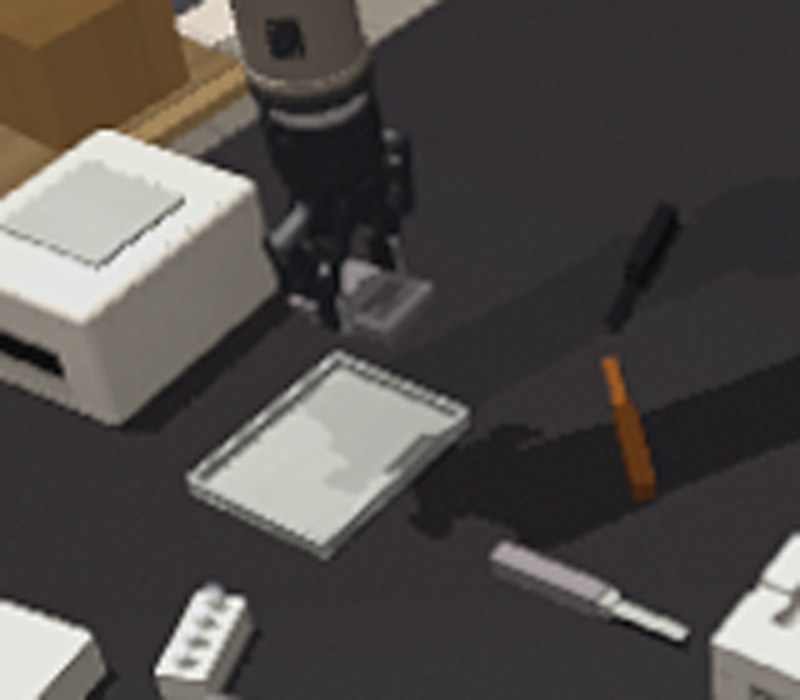

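```bash
python3 - <<'E'
from h import *
C=cam('wrist')
a,b=onz([(187,155),(384.5,167.5)],.016,C); print(a.round(4),b.round(4),np.linalg.norm(a-b)); u=(b-a)/np.linalg.norm(b-a); print('yaw',np.degrees(np.arctan2(u[1],u[0])),'ctr',((a+b)/2)[:2]+.065*np.array([u[1],-u[0]]))
E
```

```text
[ 0.4332 -0.3137  0.016 ] [ 0.5984 -0.3013  0.016 ] 0.1656627811895513
yaw 4.286063619251357 ctr [ 0.52061494 -0.37232796]
```

Request:
send_rows:
  motion: "0.5 -1 0 -0.3 -0.8 -0.8 1;0.5 -1 -1 -0.3 -0.8 -0.8 1;0.5 -1 -1.5 -0.2 -0.8 -0.8 1;0.3 -0.8 -2 0 0 0 1;0 0 -2 0 0 0 1;0 0 -2 0 0 0 1;0 0 0 0 0 0 1;0 0 0 0 0 0 1;0 0 0 0 0 0 1"

```text
t: 23.1
eef_pos: [0.5299, -0.367, 0.0766]
tool_rot: [0.013, 0.674, 0.739, 0.004]
contact_force: [-0.2, -0.9, -0.8]
gripper_width: 0.642
```

```bash
python3 - <<'E'
from h import *
st();im=read_camera('wrist'); cv2.imwrite('pics/w10.png',im[:,:,::-1])
E
```

```text
t 23.1 p [0.5299, -0.367, 0.0766] jawyaw 5.31 z [0.0243, -0.0108, -0.9996] F [-0.23, -0.94, -0.8] M [-0.0, -0.01, -0.0] w 0.642
```

View pics/w10.png

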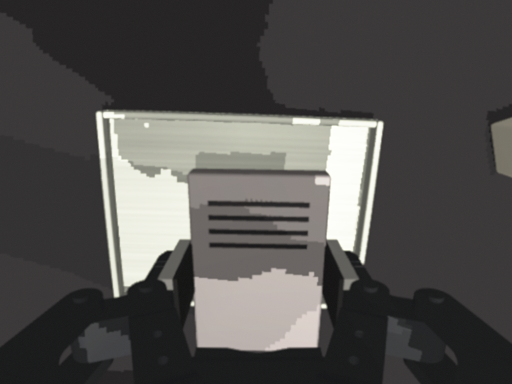

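Request:
send_rows:
  motion: "-0.5 -0.2 -1 0.3 0.7 0 1;-0.4 0 -1.5 0.3 0.5 0 1;0 0 -1.2 0 0 0 1;0 0 -0.8 0 0 0 1;0 0 0 0 0 0 1;0 0 0 0 0 0 1"

```text
t: 23.65
eef_pos: [0.5222, -0.3704, 0.0312]
tool_rot: [0.004, 0.674, 0.739, 0.001]
contact_force: [0.3, 0.8, -0.7]
gripper_width: 0.638
```

```bash
python3 - <<'E'
from h import *
st()
E
```

```text
t 23.65 p [0.5222, -0.3704, 0.0312] jawyaw 5.29 z [0.007, -0.003, -1.0] F [0.34, 0.84, -0.69] M [-0.02, 0.02, -0.03] w 0.638
```

Request:
send_rows:
  motion: "0 0 -0.6 0.1 0.3 0 1;0 0 -0.5 0 0 0 1;0 0 -0.3 0 0 0 1;0 0 0 0 0 0 1"

```text
t: 23.98
eef_pos: [0.5225, -0.3702, 0.0157]
tool_rot: [0.001, 0.674, 0.739, 0.0]
contact_force: [-0.3, -0.2, -1.6]
gripper_width: 0.637
```

Request:
send_rows:
  motion: "0 0 -0.15 0 0 0 1;0 0 -0.15 0 0 0 1;0 0 -0.1 0 0 0 1"

```text
t: 24.23
eef_pos: [0.5229, -0.3701, 0.0121]
tool_rot: [0.001, 0.674, 0.739, 0.0]
contact_force: [-2.8, 2.6, 8.3]
gripper_width: 0.64
```

Request:
send_rows:
  motion: "0 0 -0.15 0 0 0 1;0 0 -0.15 0 0 0 1"

```text
t: 24.4
eef_pos: [0.5229, -0.3701, 0.012]
tool_rot: [0.001, 0.674, 0.739, -0.0]
contact_force: [-4.8, 3.0, 13.7]
gripper_width: 0.638
```

It is seated on the tray floor. Releasing and lifting.

Request:
send_rows:
  motion: "0 0 0 0 0 0 1;0 0 0 0 0 0 0;0 0 0 0 0 0 0;0 0 0 0 0 0 0;0 0 0 0 0 0 0;0 0 1 0 0 0 0;0 0 3 0 0 0 0;0 0 4 0 0 0 0;0 0 4 0 0 0 0;0 1 4 0 0 0 0;0 2 2 0 0 0 1;0 0 0 0 0 0 1;0 0 0 0 0 0 1"

```text
t: 25.48
eef_pos: [0.5208, -0.3387, 0.2034]
tool_rot: [0.001, 0.674, 0.739, -0.0]
contact_force: [-0.6, -1.4, -0.8]
gripper_width: 0.6
```

```bash
python3 - <<'E'
from h import *
st();im=read_camera('wrist'); cv2.imwrite('pics/w11.png',im[:,:,::-1]);b=read_camera('side');crop(b,240,120,360,200,6,'pics/si20.png');a=read_camera('scene');crop(a,110,100,290,240,4,'pics/sc20.png')
E
```

```text
t 25.48 p [0.5208, -0.3387, 0.2034] jawyaw 5.25 z [0.0014, -0.0017, -1.0] F [-0.58, -1.42, -0.77] M [-0.02, 0.04, 0.03] w 0.6
```

View pics/sc20.png

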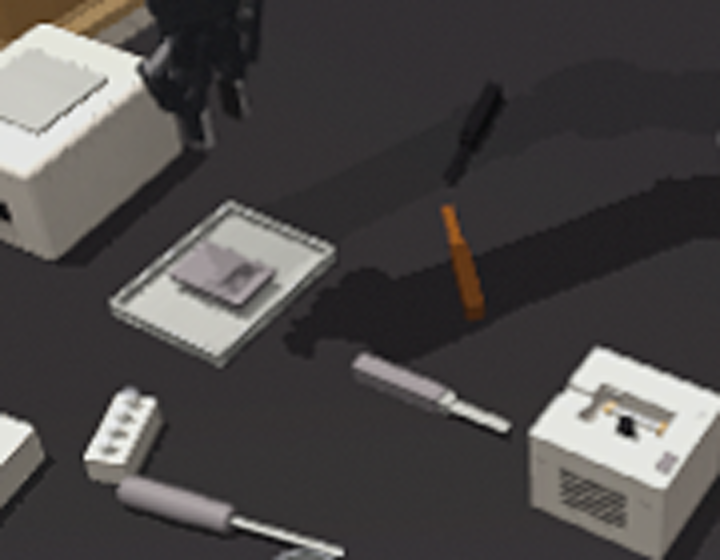

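View pics/si20.png

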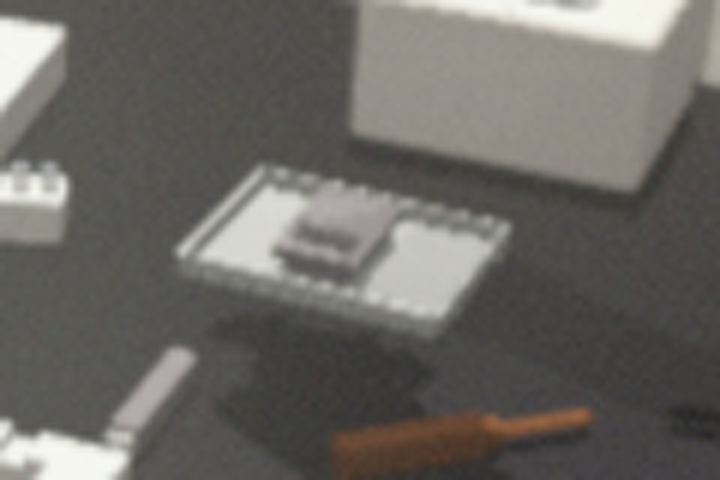

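The cover lies flat near the middle of the tray. Moving over the unit with the fingers shut.

Request:
send_rows:
  motion: "0 1.5 0 0 0 0 1;0 3 0 0 0 0 1;0 3 0 0 0 0 1;0 3 0 0 0 0 1;0 3 0 0 0 0 1;0 3 0 0 0 0 1;0 3 0 0 0 0 1;-0.1 3 0 0 0 0 1;-0.1 3 0 0 0 0 1;-0.1 3 0 0 0 0 1;-0.1 3 0 0 0 0 1;0 3 0 0 0 0 1;0 3 0 0 0 0 1;0 2 0 0 0 0 1;0 0.5 0 0 0 0 1;0 0 0 0 0 0 1;0 0 0 0 0 0 1;0 0 0 0 0 0 1"

```text
t: 27.13
eef_pos: [0.4895, 0.0838, 0.1745]
tool_rot: [-0.022, 0.676, 0.736, -0.014]
contact_force: [0.5, -0.0, -0.7]
gripper_width: 0.001
```

```bash
python3 - <<'E'
from h import *
o=st();im=read_camera('wrist'); cv2.imwrite('pics/w12.png',im[:,:,::-1])
for r in regions_of('breaker','wrist')[:3]: print(r['conf'],r['point'],r['region'].sum(),onz(r['point'],.082,cam('wrist',o)))
st()
E
```

```text
t 27.13 p [0.4895, 0.0838, 0.1745] jawyaw 4.85 z [-0.0513, 0.0095, -0.9986] F [0.5, -0.01, -0.73] M [-0.02, -0.08, 0.02] w 0.001
0.69 [289.6, 212.0] 452 [[0.50842907 0.07485015 0.082     ]]
t 27.23 p [0.4898, 0.0832, 0.1746] jawyaw 4.77 z [-0.0509, 0.0094, -0.9987] F [0.5, 0.85, -0.96] M [0.05, -0.07, -0.06] w -0.0
```

View pics/w12.png

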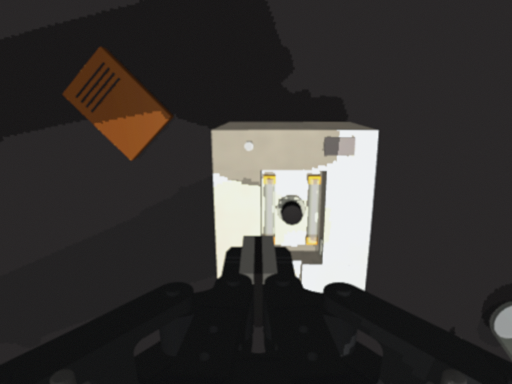

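Request:
send_rows:
  motion: "0.7 -0.3 -1 -0.2 -1 0 1;0.7 -0.3 -1 -0.2 -1 0 1;0.5 -0.2 -1.5 -0.1 -0.8 0 1;0 0 -1.5 0 0 0 1;0 0 -1 0 0 0 1;0 0 0 0 0 0 1;0 0 0 0 0 0 1;0 0 0 0 0 0 1"

```text
t: 27.9
eef_pos: [0.5119, 0.0648, 0.1133]
tool_rot: [0.002, 0.683, 0.73, -0.0]
contact_force: [0.5, 0.4, -0.1]
gripper_width: 0.003
```

```bash
python3 - <<'E'
from h import *
o=st();im=read_camera('wrist'); cv2.imwrite('pics/w13.png',im[:,:,::-1])
E
```

```text
t 27.9 p [0.5119, 0.0648, 0.1133] jawyaw 3.82 z [0.0027, -0.0029, -1.0] F [0.5, 0.39, -0.07] M [0.01, -0.03, -0.01] w 0.003
```

View pics/w13.png

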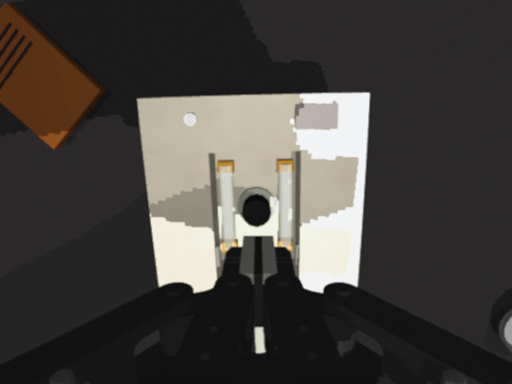

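```bash
python3 - <<'E'
from h import *
print(onz([(257,211)],.082,cam('wrist')))
E
```

```text
[[0.5108134  0.07417344 0.082     ]]
```

Request:
send_rows:
  motion: "-0.1 0.5 -0.5 0 0 0 1;0 0.45 -0.6 0 0 0 1;0 0 -0.6 0 0 0 1;0 0 -0.4 0 0 0 1;0 0 0 0 0 0 1;0 0 0 0 0 0 1"

```text
t: 28.45
eef_pos: [0.5122, 0.0765, 0.0924]
tool_rot: [0.003, 0.683, 0.731, 0.002]
contact_force: [0.6, -0.4, 0.8]
gripper_width: 0.004
```

```bash
python3 - <<'E'
from h import *
o=st();im=read_camera('wrist'); crop(im,180,150,340,300,4,'pics/w14.png')
E
```

```text
t 28.45 p [0.5122, 0.0765, 0.0924] jawyaw 3.89 z [0.0071, -0.002, -1.0] F [0.55, -0.38, 0.83] M [-0.0, 0.06, -0.02] w 0.004
```

View pics/w14.png

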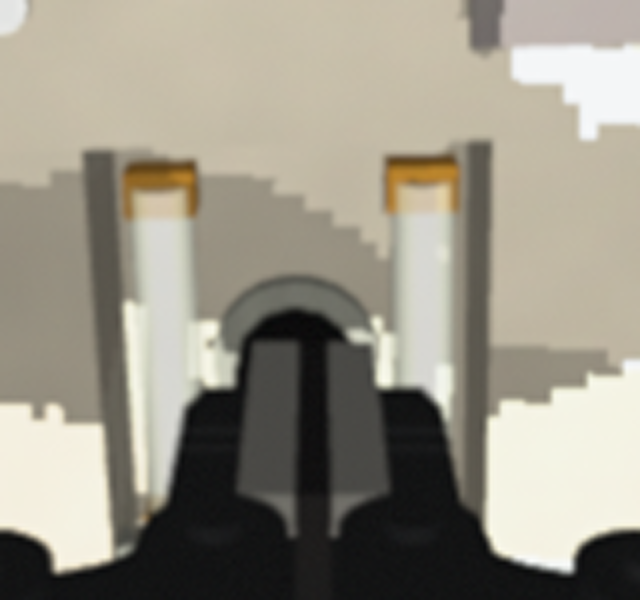

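Request:
send_rows:
  motion: "-0.1 -0.2 -0.4 0 0 0 1;0 0 -0.5 0 0 0 1;0 0 -0.3 0 0 0 1;0 0 -0.3 0 0 0 1;0 0 -0.2 0 0 0 1"

```text
t: 28.92
eef_pos: [0.5122, 0.0746, 0.0767]
tool_rot: [0.004, 0.683, 0.73, 0.002]
contact_force: [-12.5, -4.1, 43.5]
gripper_width: 0.002
```

Request:
send_rows:
  motion: "0 0 -0.2 0 0 0 1;0 0 -0.2 0 0 0 1;0 0 -0.2 0 0 0 1"

```text
t: 29.17
eef_pos: [0.5121, 0.0745, 0.0768]
tool_rot: [0.006, 0.683, 0.73, 0.0]
contact_force: [-9.0, -2.8, 25.9]
gripper_width: 0.003
```

It bottomed out at z = 0.0767, which is 5.3 mm below the popped height. Backing off and looking.

Request:
send_rows:
  motion: "0 0 0.5 0 0 0 1;0 0 2 0 0 0 1;0 0 3 0 0 0 1;0 0 4 0 0 0 1;0 -1 4 0 0 0 1;0 -2 2 0 0 0 1;0 -2 0 0 0 0 1;0 0 0 0 0 0 1;0 0 0 0 0 0 1;0 0 0 0 0 0 1;0 0 0 0 0 0 1"

```text
t: 30.08
eef_pos: [0.5098, 0.0229, 0.2379]
tool_rot: [0.006, 0.682, 0.731, -0.001]
contact_force: [0.9, 1.1, -0.2]
gripper_width: -0.002
```

```bash
python3 - <<'E'
from h import *
o=st();im=read_camera('wrist'); crop(im,180,60,340,210,4,'pics/w15.png');
a=read_camera('scene');cv2.imwrite('pics/sc21.png',a[:,:,::-1]);b=read_camera('side');cv2.imwrite('pics/si21.png',b[:,:,::-1]);st()
for n in('scene','side'):
  C=cam(n)
  for th,z in(('cover',.021),('tray_in',.004)):
    for r in regions_of(th,n)[:3]: print(n,th,round(r['conf'],2),r['point'],onz(r['point'],z,C)[0].round(3))
E
```

```text
t 30.08 p [0.5098, 0.0229, 0.2379] jawyaw 3.95 z [0.0083, -0.0091, -0.9999] F [0.87, 1.13, -0.23] M [0.02, -0.03, -0.02] w -0.002
t 30.23 p [0.5097, 0.0232, 0.2378] jawyaw 3.99 z [0.0078, -0.009, -0.9999] F [-0.18, -0.13, 0.23] M [-0.03, -0.01, -0.01] w 0.004
scene cover 0.82 [308.3, 197.6] [0.348 0.145 0.021]
scene cover 0.6 [165.2, 166.5] [ 0.515 -0.378  0.021]
scene cover 0.6 [159.9, 177.2] [ 0.569 -0.354  0.021]
scene tray_in 0.82 [164.0, 176.9] [ 0.547 -0.357  0.004]
scene tray_in 0.36 [215.8, 197.3] [ 0.519 -0.133  0.004]
side cover 0.81 [276.2, 252.1] [0.34  0.139 0.021]
side cover 0.59 [293.8, 159.6] [ 0.525 -0.358  0.021]
side tray_in 0.81 [301.1, 163.6] [ 0.501 -0.373  0.004]
side tray_in 0.54 [296.5, 159.7] [ 0.529 -0.392  0.004]
```

View pics/w15.png

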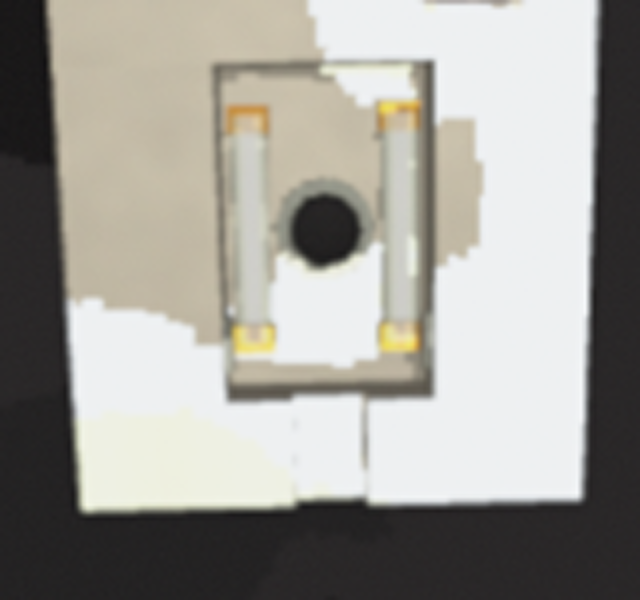

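View pics/sc21.png

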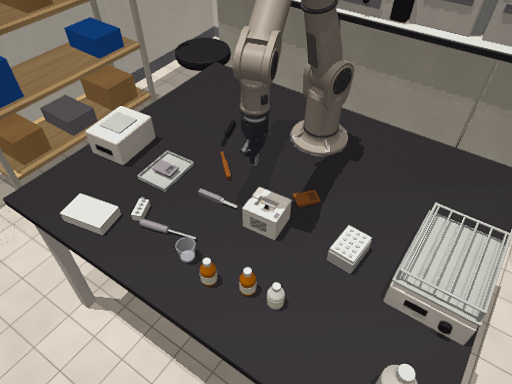

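View pics/si21.png

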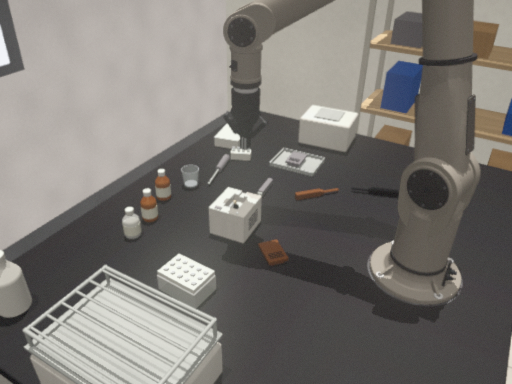

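The button now sits low in its ring. The cover is in the tray at scene (165,168), the tool lies flat at (217,198), the bystanders are in place and the arm is clear. Handing in.

```bash
python3 -c "
from station import *
print(hand_in())"
```

```text
the job is handed in; nothing more can be done
None
```

I pried the cover loose with the grey flat-bladed tool, tilting it to about 30° in the groove, and laid the tool back on the bench. I then lifted the cover off, set it flat in the tray and pushed the breaker button in. The job was handed in at about 30 s; the station reported no verdict.

**Last checks:**
- **Cover:** I released it about 4 mm from the tray centre I had measured. It looked flat on the floor in the scene and side views.
- **Button:** the fingers bottomed out at z = 0.0767 m, against 0.082 m popped out, which is about the full 5 mm travel. It looked low in its ring afterwards.
- **Tool and bystanders:** the tool lay flat on the bench, nothing else appeared moved, and the arm was clear at z = 0.24 m.

**Disagreements and weak spots:**
- **Groove position:** the scene and side cameras disagreed by a few millimetres with each other and with the arm's own readings. I settled its height by touching the floor with the blade and its depth by feeling the skirt stop.
- **Button force:** the press peaked at a wrist force of about 43 N. That is well under the 120 N wrist limit, and the contact was with the fingertips rather than the gripper's body.
- **Networks:** they ranked the brown look-alike cover above the real one in the last check, so I went by the pictures instead.

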